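# Pack an intake trumpet: lay it in its transit cradle and clip the cover on

### The job

Pack the shorter of the two aluminium intake trumpets that stand on the bench: turn it on its side and lay it gently in the V saddles of the transit cradle, flange in the slot between the end wall and the first saddle, bell mouth over the other end. Then set the grey cover astride its barrel over the cradle and press the corners down until all four clips have clicked and the cover sits fully home. Leave the longer trumpet, the throttle body and the ratchet where they are.

Things in the scene. Friction and masses are not known exactly. Their poses are not given: they have to be found in the camera images.
- trumpet: the shorter intake trumpet, aluminium, ends blanked, 160 mm long, 0.26 kg, standing on its bell mouth. Origin: bell-mouth centre; z: its axis, to the flange; round about z. Outer diameters: bell lip 78 mm (z 0 to 4) flaring in to 44 mm at z 42; plain barrel 44 mm, z 42 to 152; round flange 62 mm, z 152 to 160. Centre of mass near z 75
- trumpet_flange (a point): centre of the trumpet's flange-end face, 160 mm from its origin along its z
- cradle: grey plastic transit cradle, fixed on a plywood board 12 mm thick (x -102 to 122, y +-90) that does not move. Origin: on the bench under the middle of the four clips; x level, from the slotted end wall to the bell end; y across; z up. Base plate top 22 mm up. Laid trumpet: barrel axis along x at y 0, 66 mm up, bell mouth at x +100, flange face at x -60 (5 mm play either way)
- cradle_near_saddle (a point): centre of the V of the saddle next to the end wall, cradle x -41, y 0, on the laid barrel's axis (66 mm up), axes as the cradle's. Saddle 12 mm long (x), 72 mm wide, 90 degree V open upward, horns 65 mm up. Between the two saddles (cradle x -35 to 22) nothing stands higher than 44 mm
- cradle_far_saddle (a point): centre of the V of the saddle at the bell end, cradle x +29, y 0, 66 mm up. Saddle 14 mm long (x), otherwise as the near one
- cradle_slot (a point): middle of the flange slot, cradle x -56, y 0, 66 mm up: 18 mm wide (x -65 to -47), between the near saddle and the end wall (x -73 to -65, 72 mm wide, 58 mm high, inner top edge chamfered 4 mm)
- cradle_clips (a point): middle of the four spring clips at base-plate height: cradle x 0, y 0, 22 mm up. Clips 44 mm high at x +-34, y +-60, noses inward 32 mm up. Guides with tapered tops: at the cover's ends (x +-47 to +-53, y +-46 to +-57) 38 mm high, and inside its walls (y +-43 to +-49, x -25 to 25) 40 mm high
- cover: grey plastic clip-on cover, 0.18 kg, standing on its side walls: arch open at both ends, 90 mm long (x), 108 mm wide (y; 114 over the lugs at its feet), walls 4 mm, top face at z 74. Origin: centre of the underside; same after a half turn. It goes with its x along the cradle's, origin over the cradle's (play 2 mm in x, 1 mm in y), at home 22 mm up. Set down, it rests on the clip noses 8 to 10 mm above home
- cover_rib (a point): middle of the grip rib on the cover, 88 mm above its underside: rib 64 mm long along the cover's x, 14 mm wide, from z 74 (top plate) to z 102; pinch it across. Low gussets 40 mm wide, to z 88, cross it at x +-29
- long_trumpet: bystander: longer trumpet of the same make, 215 mm long, bell lip 78 mm, flange 62 mm; standing on its bell mouth. Origin: centre of the bell mouth
- throttle_body: bystander: twin aluminium throttle body lying flat, about 205 x 72 x 48 mm, long along its y. Origin: centre of its underside
- ratchet: bystander: ratchet lying flat, 185 mm long along its x, black handle, 26 mm high. Origin: on the bench under its middle
- cover_corner_a (a point): point on the upper face of the cover's top plate near a corner, at x -34, y +43 mm in the cover's frame. Pressed down here with some 6 to 20 N the corner clicks home; 96 mm above the bench when home
- cover_corner_b (a point): point on the upper face of the cover's top plate near a corner, at x -34, y -43 mm in the cover's frame. Pressed down here with some 6 to 20 N the corner clicks home; 96 mm above the bench when home
- cover_corner_c (a point): point on the upper face of the cover's top plate near a corner, at x +34, y +43 mm in the cover's frame. Pressed down here with some 6 to 20 N the corner clicks home; 96 mm above the bench when home
- cover_corner_d (a point): point on the upper face of the cover's top plate near a corner, at x +34, y -43 mm in the cover's frame. Pressed down here with some 6 to 20 N the corner clicks home; 96 mm above the bench when home
Things that resemble listed ones, but are neither listed nor needed, are in the scene too. What is shaped like the trumpet but orange or turquoise is not meant. Leave any blue look-alike of the cover alone.

How it is judged:
By the outcome, as a careful person would: the job done as asked, in the order asked, and still so for the second after the job is handed in, with the robot touching nothing.
It also fails if it takes over 72 s, if anything falls off the work surface, if the arm or the gripper's body presses on something with over 40 N, if the wrist force passes 120 N, or if a joint passes its speed limit or range.

### The arm

A 6-joint arm with a two-finger parallel gripper is mounted at the origin on the work surface. World frame = base frame: x ahead of the robot, y to its left, z up, the work surface at z = 0. Lengths are in m, angles in rad, forces in N, time in s.
With the tool pointing down it reaches from about 0.35 to 0.875 m from the base axis. Payload 4.2 kg.
Tool frame: the origin (TCP) lies at the very end of the fingers, on their centre line; the grasp point (between the pads) lies 19 mm behind it; x points along the fingers, z is the direction in which the jaws open and shut, and the axes are right-handed (so a half turn about x gives the same grasp; the last joint's range is limited). The gripper opens to 87 mm and grips with 3 to 60 N. Pads are 19 mm wide; open, the fingers measure 117 mm over their backs; the gripper's body (75 mm by 190 mm) begins 51 mm behind the grasp point.
Start: joints at [1.394, 0.385, 0.008, 0, -1.194, -0.259], TCP at [0.264, 0.567, 0.223] pointing down, gripper open.
Joint ranges: [-3.14, 3.14], [-1.21, 2.06], [-1.07, 1.41], [-3.16, 2.05], [-2.99, -0.16], [-3.1, 3.1]. Speed limits (rad/s): [2.79, 2.79, 3.14, 3.14, 3.14, 3.14].

### API

Orientations are given as a rotation vector (axis times angle).
In Python, from cell import env gives the robot as it stands. The module is installed in compiled form; this text tells all that it offers.
- The arm moves only by the tool play_rows, never from a script. Its argument "series" is a list that holds one entry, the list of rows, each a list of 7 numbers: the turn, a rotation vector about the tool's x, y, z as a fraction of full scale, then the shift along the tool's x, y, z as a fraction of full scale, then the closure, from 0 (fully open) to 1 (shut). In form: [[[rx, ry, rz, dx, dy, dz, claw], ...]]. A call has 1 to 20 rows; each row is the pose to reach, as a shift and turn from the pose measured when the call began, along the tool's axes at that moment; what a row does not reach only later rows make up. Full scale, the value 1, is 10 cm for a shift and 90 degrees for a turn. A row lasts 1/10 s, in which the tool goes at most 50 mm and 8.59 degrees, less where a joint would pass 70% of its speed; a pose out of reach is approached as far as the arm can. A call with a number of a shift or a turn outside -1 to 1 is refused whole. A call with a gripper value outside its range is refused whole. The fingers move at their own pace and stop on an object; the grip force is fixed at half the most. Time passes only in rows, so rows that repeat a pose let the fingers close. It gives the time, the measured TCP pose, the force and the opening at its end, in the units of the state.
- env.read_state(): the state, without advancing time (a new reading comes with each control period).
- env.grab_frame(name): name is "scene" or "top" or "wrist"; returns a dict with "image" (400x640x3 uint8, blue, green, red), "fovy" (degrees; the focal length in pixels is half the picture's height over the tangent of half this angle, whatever the lens; pixels are square), "cx", "cy" (the principal point, pixels), "rvec" (rotation vector, rad) and "tvec" (3), from world to camera coordinates, as OpenCV has them; the wrist camera has in their place "tool_from_camera" (4x4, takes a point from camera to tool coordinates, whose origin is the TCP and whose axes are the tool frame's). Camera axes: x right, y down, z forward; pixel columns grow to the right and rows downward; lengths in m; the calibration is good to about 2 mm. A picture is of the moment at which its call begins: read the wrist's pose just before it. There is no depth.
- env.hand_in(): hands the job in, once; it reports no verdict.
Trained networks look in a picture, given as the dict that the camera call returned (one of the last four; its "shot" number tells which), for a name from the list of things; names that differ only in an ending like _2 or _b are one class to them, and where a whole thing is asked for, a point or a joint stands for the part that bears it (a point fixed in the world has none). Each returns a list of dicts, best first, with "p" (0 to 1); they miss things now and then, are a little off and sometimes report something else, mostly with a low value. They report only what shows in the picture. A call takes as long as a camera call. They do not tell look-alikes from the thing itself.
- env.recognise(picture, label): "box" ([centre column, centre row, width, height] in pixels, round what is visible of it).
- env.pinpoint(picture, label): "xy" ([column, row] in pixels: a listed point, or the origin of a listed thing).
The state is a dict: "t": time; "joints": joint angles; "dq": joint speeds; "joint_torque": joint torques, N m; "eef_pos": TCP position; "ee_rot": TCP orientation; "contact_force": force on the tool from outside, world axes, zero at the start; "wrist_torque": the same for the moment, N m; "gripper_width": finger opening in m.
Only numpy, scipy, OpenCV 4.12 (cv2) and the standard library are available. Lean on these libraries where they do the work, as an engineer would, in place of code of your own. Each camera call takes 0.05 s, during which the arm holds its last target.

## Working session

There is one attempt and no reset: what is moved stays moved. The work goes in short steps, Python scripts to look and compute and a tool call to move; the robot and the scene stay as the last step left them, time stands still between calls to the robot, and variables do not carry over. Pictures are saved under pics/ and viewed, and the job is handed in when it is done.

Besides the shell and the picture viewer there is one more tool, called after ">>>" as a command line: name --argument value ..., lists and objects as JSON in quotes. play_rows: Moves the arm, as the interface text tells. Its arguments: {"type":"object","properties":{"series":{"type":"array","items":{"type":"array","items":{"type":"array","items":{"type":"number","minimum":-1,"maximum":1}}}}},"required":["series"]}

```bash
ls; mkdir -p pics
python3 - <<'E'
from cell import env
import cv2,numpy as np
s=env.read_state()
for k,v in s.items(): print(k,np.round(v,4))
for n in ["scene","top","wrist"]:
    p=env.grab_frame(n); cv2.imwrite(f"pics/{n}0.png",p["image"])
    print(n,{k:(np.round(v,4).tolist()) for k,v in p.items() if k!="image"})
E
```

```text
pics
t 0.0
joints [ 1.3936e+00  3.8550e-01  6.6000e-03 -5.0000e-04 -1.1940e+00 -2.5860e-01]
dq [ 0.0012  0.0004  0.0011 -0.0001 -0.0006  0.0015]
joint_torque [ 2.00000e-04 -3.90675e+01  1.87403e+01  4.22010e+00  1.10000e-02
 -2.00000e-04]
eef_pos [0.2636 0.566  0.2215]
ee_rot [ 1.5207  0.9691 -1.5239]
contact_force [0.6342 0.5615 0.6662]
wrist_torque [-0.0351 -0.0108 -0.0187]
gripper_width 0.0867
scene {'fovy': 53.8356, 'cx': 320.1606, 'cy': 204.2938, 'rvec': [2.1995, 0.7466, -0.3563], 'tvec': [-0.4463, -0.1349, 1.5024], 'shot': 1}
top {'fovy': 43.06, 'cx': 321.9972, 'cy': 198.5528, 'rvec': [2.1517, -2.1703, 0.1203], 'tvec': [-0.0015, 0.5989, 1.4203], 'shot': 2}
wrist {'fovy': 70.8089, 'cx': 318.3276, 'cy': 197.8909, 'tool_from_camera': [[0.0005, -0.279, 0.9603, -0.1618], [-0.0006, -0.9603, -0.279, 0.0766], [1.0, -0.0004, -0.0006, 0.0005], [0.0, 0.0, 0.0, 1.0]], 'shot': 3}
```

View pics/scene0.png

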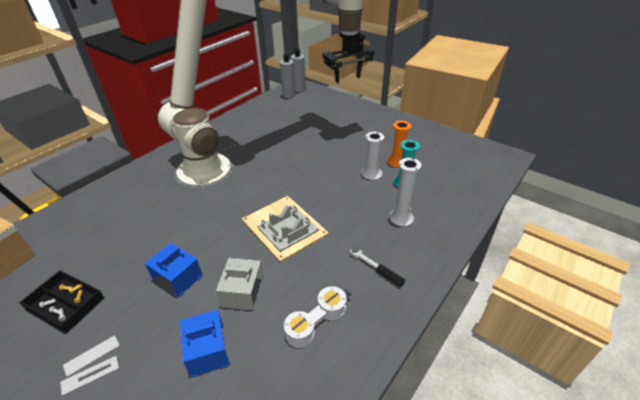

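View pics/top0.png

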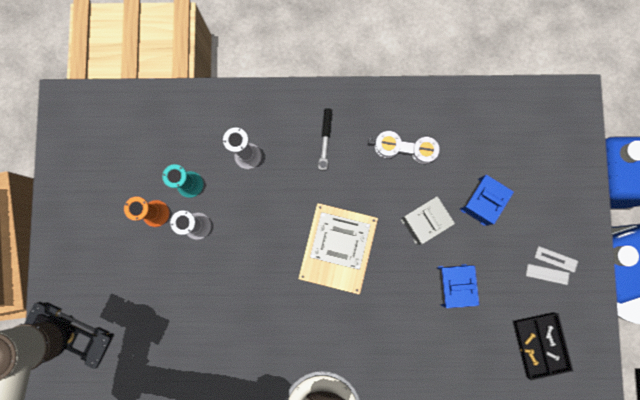

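View pics/wrist0.png

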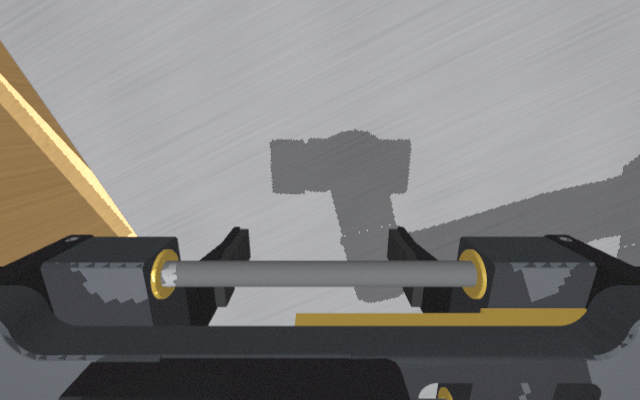

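```bash
cat > h.py <<'E'
from cell import env
import cv2,numpy as np
from scipy.spatial.transform import Rotation as R
def K(p):
    f=200/np.tan(np.radians(p["fovy"]/2)); return np.array([[f,0,p["cx"]],[0,f,p["cy"]],[0,0,1]])
def cam(p,s=None):
    "R,t world->cam"
    if "rvec" in p: return cv2.Rodrigues(np.array(p["rvec"],float))[0],np.array(p["tvec"],float)
    T=np.eye(4);T[:3,:3]=R.from_rotvec(s["ee_rot"]).as_matrix();T[:3,3]=s["eef_pos"]
    W=np.linalg.inv(T@np.array(p["tool_from_camera"])); return W[:3,:3],W[:3,3]
def ray(p,xy,s=None):
    A,t=cam(p,s); d=A.T@np.linalg.inv(K(p))@np.array([xy[0],xy[1],1.]); return -A.T@t,d/np.linalg.norm(d)
def onz(p,xy,z,s=None):
    o,d=ray(p,xy,s); return o+d*(z-o[2])/d[2]
def tri(rays):
    M=np.zeros((3,3));b=np.zeros(3)
    for o,d in rays:
        P=np.eye(3)-np.outer(d,d);M+=P;b+=P@o
    return np.linalg.solve(M,b)
def proj(p,X,s=None):
    A,t=cam(p,s); c=(K(p)@(A@np.atleast_2d(X).T+t[:,None])).T; return c[:,:2]/c[:,2:]
E
python3 - <<'E'
from h import *
P={n:env.grab_frame(n) for n in ["scene","top"]}
L=dict(trumpet=0,trumpet_flange=.16,long_trumpet=0,cradle=0,cradle_near_saddle=.066,cradle_far_saddle=.066,cradle_slot=.066,cradle_clips=.022,cover=0,cover_rib=.088,cover_corner_a=.074,throttle_body=0,ratchet=0)
for l,z in L.items():
    for n in P:
        for d in env.pinpoint(P[n],l)[:4]:
            print(l,n,round(d["p"],2),np.round(d["xy"],1),np.round(onz(P[n],d["xy"],z),4))
c=P["top"]["image"]
cv2.imwrite("pics/crop1.png",cv2.resize(c[190:310,280:480],None,fx=4,fy=4,interpolation=2))
c=P["scene"]["image"]
cv2.imwrite("pics/crop2.png",cv2.resize(c[110:320,200:440],None,fx=3,fy=2.8,interpolation=2))
E
```

```text
trumpet scene 0.85 [404.3 180.8] [ 0.6471  0.3922 -0.    ]
trumpet scene 0.84 [394.8 157.6] [0.5463 0.4996 0.    ]
trumpet scene 0.59 [372.4 175.3] [0.5371 0.3511 0.    ]
trumpet scene 0.4 [217.1 283.9] [ 0.4575 -0.3283  0.    ]
trumpet top 0.91 [189.9 182.9] [0.6528 0.3828 0.    ]
trumpet top 0.81 [156.6 216.4] [0.5545 0.4784 0.    ]
trumpet top 0.73 [197.8 227.4] [0.5212 0.3569 0.    ]
trumpet top 0.57 [436.8 205.6] [ 0.5791 -0.3428  0.    ]
trumpet_flange scene 0.83 [375.9 133.7] [0.5224 0.3755 0.16  ]
trumpet_flange scene 0.79 [411.5 147.9] [0.6636 0.3697 0.16  ]
trumpet_flange scene 0.65 [400.4 126.6] [0.5671 0.4679 0.16  ]
trumpet_flange scene 0.6 [290.4 225.3] [ 0.5832 -0.1461  0.16  ]
trumpet_flange top 0.79 [180.9 220.9] [0.529  0.3617 0.16  ]
trumpet_flange top 0.79 [175.8 174.7] [0.6512 0.378  0.16  ]
trumpet_flange top 0.79 [138.5 207.4] [0.5654 0.4736 0.16  ]
trumpet_flange top 0.37 [339.7 245.8] [ 0.4608 -0.0518  0.16  ]
long_trumpet scene 0.75 [402.1 217.9] [0.7365 0.2153 0.    ]
long_trumpet scene 0.19 [231.9 259.2] [ 0.4235 -0.2417  0.    ]
long_trumpet top 0.58 [245
[... 1607 characters left out ...]
4 ]
cover_corner_a scene 0.94 [186.3 356.2] [ 0.6074 -0.528   0.074 ]
cover_corner_a scene 0.92 [193.3 260. ] [ 0.3989 -0.3431  0.074 ]
cover_corner_a scene 0.9 [167.7 276. ] [ 0.3892 -0.4185  0.074 ]
cover_corner_a top 0.96 [409.8 218.4] [ 0.5367 -0.25    0.074 ]
cover_corner_a top 0.94 [447.9 221.4] [ 0.5275 -0.3554  0.074 ]
cover_corner_a top 0.93 [469.6 271.1] [ 0.3905 -0.4098  0.074 ]
cover_corner_a top 0.89 [447.4 268.2] [ 0.3989 -0.3493  0.074 ]
throttle_body scene 0.84 [313.4 322.9] [ 0.7471 -0.261   0.    ]
throttle_body top 0.76 [408.1 146.6] [ 0.7559 -0.2636  0.    ]
ratchet scene 0.86 [370.9 265.1] [ 0.7619 -0.0133  0.    ]
ratchet top 0.67 [328.2 141. ] [ 0.7751 -0.0264  0.    ]
```

View pics/crop1.png

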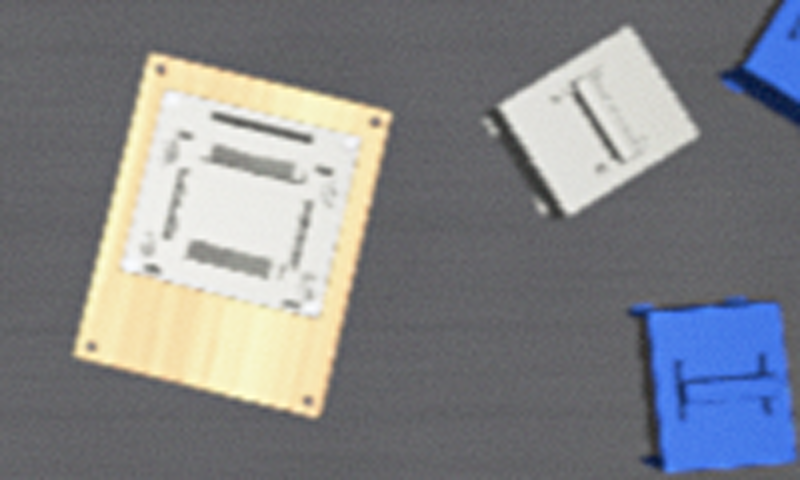

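View pics/crop2.png

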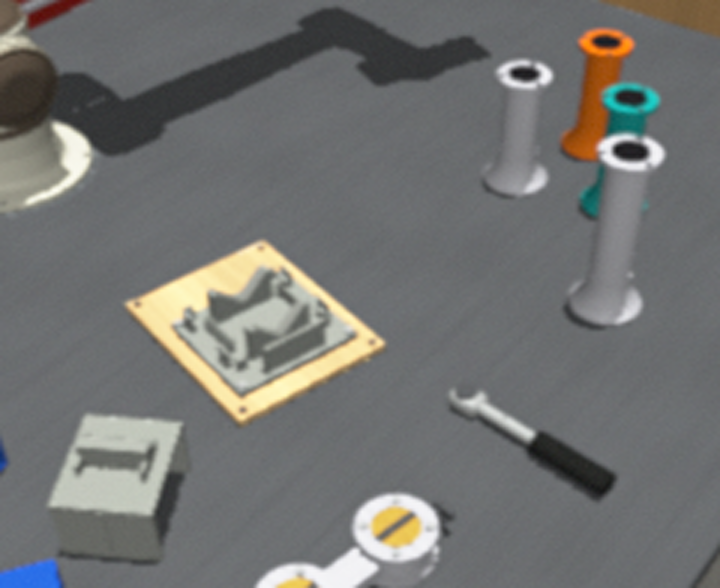

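Run:
```python
from h import *
s=env.read_state(); print(s["t"],s["joints"],np.round(R.from_rotvec(s["ee_rot"]).as_matrix(),3))
p=env.grab_frame("top")
c=np.array([(150,52),(392,113),(320,418),(73,355)])/4+[280,190]
W=np.array([onz(p,x,.012)[:2] for x in c]); print(W.round(4))
L=np.array([(-.102,-.09),(-.102,.09),(.122,.09),(.122,-.09)])
# cradle x toward robot; y = z cross x
for LL in (L,L*[1,-1]):
    a=LL-LL.mean(0);b=W-W.mean(0);U,S,Vt=np.linalg.svd(a.T@b);Rm=(U@Vt).T
    t=W.mean(0)-Rm@LL.mean(0); print(np.linalg.det(Rm),Rm.round(3),t,np.degrees(np.arctan2(Rm[1,0],Rm[0,0])),np.linalg.norm(LL@Rm.T+t-W,axis=1).round(4))
# cover: top corners z .074
c=np.array([(497,112),(630,27),(700,132),(567,218)])/4+[280,190]
W=np.array([onz(p,x,.074)[:2] for x in c]); print(W.round(4),W.mean(0)); e=np.diff(np.vstack([W,W[:1]]),axis=0);print(np.linalg.norm(e,axis=1),np.degrees(np.arctan2(e[:,1],e[:,0])))
```

```text
1.55 [ 1.39362061e+00  3.84689361e-01  7.90409703e-03 -1.38022588e-06
 -1.19402756e+00 -2.58604752e-01] [[-0.     0.907 -0.422]
 [-0.    -0.422 -0.907]
 [-1.     0.     0.   ]]
[[ 0.5885  0.0066]
 [ 0.5425 -0.1685]
 [ 0.3252 -0.1126]
 [ 0.371   0.0633]]
1.0000000000000007 [[-0.968 -0.252]
 [ 0.252 -0.968]] [ 0.46650523 -0.05528158] 165.4279594051703 [0.0008 0.0004 0.0011 0.0008]
-1.0000000000000007 [[-0.968  0.252]
 [ 0.252  0.968]] [ 0.46650523 -0.05528158] 165.4279594051703 [0.0008 0.0004 0.0011 0.0008]
[[ 0.538  -0.2346]
 [ 0.5966 -0.3289]
 [ 0.5229 -0.3749]
 [ 0.4643 -0.2809]] [ 0.53041635 -0.30485141]
[0.11100289 0.08684912 0.11071736 0.08702953] [ -58.14479078 -148.05206398  121.94809014   32.13581626]
```

>>> play_rows --series '[[[0, 0, 0.15, 0, 0, 0, 0], [0, 0, 0.25, 0, 0, 0, 0], [0, 0, 0.35, 0, 0, 0, 0], [0, 0, 0.45, 0, 0, 0, 0], [0, 0, 0.5, 0, 0, 0, 0]]]'

```text
t: 2.1
eef_pos: [0.2633, 0.5674, 0.2237]
ee_rot: [1.63, 0.315, -0.968]
contact_force: [-0.0, 1.0, 0.4]
gripper_width: 0.0867
```

```bash
cat > log.py <<'E'
from h import *; import json,os
s=env.read_state(); d=json.load(open("kin.json")) if os.path.exists("kin.json") else [[[1.39362061e+00,3.84689361e-01,7.90409703e-03,0,-1.19402756e+00,-2.58604752e-01],[.2636,.566,.2215],[1.5207,.9691,-1.5239]]]
d.append([list(map(float,s[k])) for k in("joints","eef_pos","ee_rot")]); json.dump(d,open("kin.json","w"))
print(s["t"],np.round(s["joints"],3),np.round(s["eef_pos"],4),np.round(s["contact_force"],1),round(s["gripper_width"],4)); print(R.from_rotvec(s["ee_rot"]).as_matrix().round(3))
E
python3 log.py
```

```text
2.1 [ 1.653  0.496 -0.242  0.663 -1.328 -0.848] [0.2633 0.5674 0.2237] [-0.   1.   0.4] 0.0867
[[ 0.623  0.66  -0.421]
 [-0.286 -0.308 -0.907]
 [-0.728  0.686 -0.003]]
```

>>> play_rows --series '[[[0, 0.12, 0.3, 0, 0, 0, 0], [0.2, 0.25, 0.4, 0, 0.3, 0.2, 0], [0.3, 0.25, 0.4, 0, 0.5, 0.4, 0], [0.3, 0.25, 0.4, 0, 0.5, 0.4, 0]]]'

```text
t: 2.5
eef_pos: [0.2795, 0.5136, 0.2601]
ee_rot: [1.971, -0.003, -0.482]
contact_force: [-0.2, 1.3, -0.7]
gripper_width: 0.087
```

```bash
python3 log.py
```

```text
2.5 [ 1.699  0.46  -0.621  1.102 -1.434 -1.503] [0.2795 0.5136 0.2601] [-0.2  1.3 -0.7] 0.087
[[ 0.919  0.211 -0.334]
 [-0.215 -0.442 -0.871]
 [-0.331  0.872 -0.361]]
```

>>> play_rows --series '[[[-0.2, -0.2, -0.1, 0, 0, -0.4, 0], [-0.3, -0.3, -0.2, 0.5, 0.3, -0.5, 0], [-0.3, -0.3, -0.2, 0.5, 0.3, -0.5, 0], [-0.3, -0.3, -0.2, 0.5, 0.3, -0.5, 0]]]'

```text
t: 2.9
eef_pos: [0.3498, 0.5322, 0.289]
ee_rot: [1.498, 0.089, -0.941]
contact_force: [0.4, 0.7, -0.1]
gripper_width: 0.0871
```

```bash
python3 log.py
```

```text
2.9 [ 1.526  0.529 -0.147  0.747 -1.546 -0.683] [0.3498 0.5322 0.289 ] [ 0.4  0.7 -0.1] 0.0871
[[ 0.659  0.571 -0.49 ]
 [-0.47  -0.196 -0.861]
 [-0.588  0.797  0.139]]
```

```bash
cat > kin.py <<'E'
from h import *; import json,itertools
from scipy.optimize import least_squares
def fk(q,par,sg,full=False):
    P=par[:21].reshape(7,3); Rt=R.from_rotvec(par[21:24])
    Rm=R.identity(); x=P[0].copy(); pts=[x.copy()]
    for i,ax in enumerate("zyyxyx"):
        Rm=Rm*R.from_euler(ax,sg[i]*q[i]); x=x+Rm.apply(P[i+1]); pts.append(x.copy())
    Rm=Rm*Rt
    return (x,Rm,pts) if full else (x,Rm)
def fit():
    D=json.load(open("kin.json"));best=None
    for sg in itertools.product([1],[1],[1,-1],[1,-1],[1,-1],[1,-1]):
        def res(par):
            o=[]
            for q,x,r in D:
                X,Rm=fk(q,par,sg); o+=list((X-x)*10)+list((R.from_rotvec(r).inv()*Rm).as_rotvec())
            return np.r_[o,1e-4*par]
        for r0 in ([0,0,0],[np.pi/2,0,0],[-np.pi/2,0,0],[np.pi,0,0]):
            p=np.r_[0,0,.3, 0,0,0, 0,0,.4, .2,0,0, .2,0,0, .1,0,0, .2,0,0, r0].astype(float)
            z=least_squares(res,p)
            if best is None or z.cost<best[0]-1e-7: best=(z.cost,sg,z.x)
    return best
if __name__=="__main__":
    b=fit();print(b[0],b[1]);print(b[2][:21].reshape(7,3).round(4),b[2][21:])
    D=json.load(open("kin.json"))
    for q,x,r in D:
        X,Rm=fk(q,b[2],b[1]);print(np.linalg.norm(X-x)*1e3,np.degrees((R.from_rotvec(r).inv()*Rm).magnitude()))
    json.dump([b[1],b[2].tolist()],open("kp.json","w"))
E
python3 kin.py
```

```text
1.8164825374684018e-06 (1, 1, -1, -1, -1, -1)
[[-0.1029 -0.0269  0.0706]
 [ 0.1342 -0.0518  0.0706]
 [ 0.0005 -0.0518  0.3719]
 [ 0.1894 -0.0518  0.1842]
 [ 0.1894  0.006  -0.0431]
 [ 0.128   0.006  -0.0317]
 [ 0.128  -0.1086  0.0304]] [ 3.14162891e+00 -4.49228955e-05 -8.48963240e-04]
1.70272023849766e-07 0.09323827380350962
5.282860568856309e-07 0.031079386037564848
1.8132005414799534e-07 0.03107938603756517
3.4763359471736174e-07 0.031079386037540527
```

```bash
cat >> h.py <<'E'
def tool(az,tilt):
    "tool x pitched tilt deg below horizontal at azimuth az, y up-ish"
    a,t=np.radians([az,tilt]); x=np.array([np.cos(t)*np.cos(a),np.cos(t)*np.sin(a),-np.sin(t)])
    y=np.array([np.sin(t)*np.cos(a),np.sin(t)*np.sin(a),np.cos(t)]); return R.from_matrix(np.array([x,y,np.cross(x,y)]).T)
def goto(pos,rot):
    s=env.read_state(); r0=R.from_rotvec(s["ee_rot"]); d=r0.inv().apply(np.array(pos)-s["eef_pos"])/.1; w=(r0.inv()*rot).as_rotvec()/(np.pi/2)
    print("t",s["t"],"turn",w.round(4).tolist(),"shift",d.round(4).tolist(),"rows>=",np.ceil(max(np.linalg.norm(d)/.5,np.linalg.norm(w)*90/8.59)))
E
python3 -c "
from h import *
goto([.38,.36,.2],tool(0,20))"
```

```text
t 2.9 turn [-0.0791, 0.3322, 0.2011] shift [1.5309, -0.1984, 1.21] rows>= 5.0
```

>>> play_rows --series '[[[-0.02, 0.08, 0.05, 0.3, 0, 0.25, 0], [-0.04, 0.16, 0.1, 0.6, -0.05, 0.5, 0], [-0.06, 0.25, 0.15, 0.9, -0.1, 0.75, 0], [-0.08, 0.33, 0.2, 0.9, -0.1, 0.75, 0], [-0.08, 0.33, 0.2, 0.9, -0.1, 0.75, 0]]]'

```text
t: 3.4
eef_pos: [0.3653, 0.425, 0.2373]
ee_rot: [1.548, 0.277, -0.274]
contact_force: [2.6, 1.0, 0.6]
gripper_width: 0.087
```

```bash
python3 log.py; python3 -c "
from h import *
goto([.38,.36,.2],tool(0,20))"
```

```text
3.4 [ 1.35   0.287 -0.997  1.681 -1.172 -1.262] [0.3653 0.425  0.2373] [2.6 1.  0.6] 0.087
[[ 0.939  0.344  0.003]
 [ 0.001  0.006 -1.   ]
 [-0.344  0.939  0.005]]
t 3.4 turn [0.0037, -0.0006, 0.0013] shift [0.266, -0.3035, 0.649] rows>= 2.0
```

```bash
cat > lin.py <<'E'
from kin import *
sg=(1,1,-1,-1,-1,-1)
D=json.load(open("kin.json"))
# params: h, a1, y(total before wrist), P2x,P2z, P3x,P3z, P4x(merged), P5(x,y,z), d6
def rows(q):
    Rm=R.identity();C=[]
    M=[Rm.as_matrix()]
    for i,ax in enumerate("zyyxyx"):
        Rm=Rm*R.from_euler(ax,sg[i]*q[i]); M.append(Rm.as_matrix())
    # columns
    cols=[M[0][:,2],M[1][:,0],M[1][:,1],M[2][:,0],M[2][:,2],M[3][:,0],M[3][:,2],M[4][:,1],M[4][:,2],M[5][:,0],M[5][:,1],M[5][:,2]]
    return np.array(cols).T
names="h a1 y1 2x 2z 3x 3z 4y 4z 5x 5y 5z".split()
def fitlin(keep):
    A=np.vstack([rows(q)[:,keep] for q,x,r in D]);b=np.hstack([x for q,x,r in D])
    s,res,rk,sv=np.linalg.lstsq(A,b,rcond=None);return s,A@s-b,sv
if __name__=="__main__":
    for keep in ([0,2,4,5,9],[0,2,3,4,5,6,9],[0,1,2,4,5,6,9],[0,2,4,5,9,10],[0,1,2,4,5,6,9,10],list(range(12))):
        s,e,sv=fitlin(keep);print({names[k]:round(v,4) for k,v in zip(keep,s)},"err mm",np.abs(e).max()*1e3,sv.round(2))
E
python3 lin.py
```

```text
{'h': np.float64(-0.2899), 'y1': np.float64(-0.1342), '2z': np.float64(0.9514), '3x': np.float64(0.261), '5x': np.float64(0.2371)} err mm 119.65897979747703 [3.75 2.61 1.87 0.77 0.22]
{'h': np.float64(0.1416), 'y1': np.float64(-0.156), '2x': np.float64(0.1922), '2z': np.float64(0.4657), '3x': np.float64(0.2311), '3z': np.float64(0.0719), '5x': np.float64(0.2017)} err mm 75.09124026028302 [4.12 3.15 2.58 0.91 0.6  0.44 0.1 ]
{'h': np.float64(0.319), 'a1': np.float64(0.3681), 'y1': np.float64(-0.1795), '2z': np.float64(0.1809), '3x': np.float64(0.192), '3z': np.float64(-0.0062), '5x': np.float64(0.1635)} err mm 65.92709085454845 [4.14 3.12 2.6  0.91 0.61 0.38 0.1 ]
{'h': np.float64(0.1588), 'y1': np.float64(0.0002), '2z': np.float64(0.566), '3x': np.float64(0.4208), '5x': np.float64(0.3066), '5y': np.float64(-0.16)} err mm 0.42666648474712354 [3.81 3.02 2.16 1.06 0.76 0.17]
{'h': np.float64(0.1579), 'a1': np.float64(-0.0011), 'y1': np.float64(0.0007), '2z': np.float64(0.5675), '3x': np.float64(0.4214), '3z': np.float64(-0.0001), '5x': np.float64(0.307), '5y': np.float64(-0.1603)} err mm 0.36440642146431945 [4.29 3.29 2.89 1.09 0.9  0.56 0.22 0.09]
{'h': np.float64(0.1582), 'a1': np.float64(0.0035), 'y1': np.float64(0.0004), '2x': np.float64(-0.0035), '2z': np.float64(0.5655), '3x': np.float64(0.4216), '3z': np.float64(-0.0004), '4y': np.float64(-0.08), '4z': np.float64(-0.001), '5x': np.float64(0.3057), '5y': np.float64(-0.08), '5z': np.float64(-0.0003)} err mm 0.16412795519538115 [4.76 4.41 3.73 1.39 1.19 0.58 0.35 0.23 0.17 0.07 0.04 0.  ]
```

```bash
cat > ik.py <<'E'
from kin import *
from lin import fitlin
sg=(1,1,-1,-1,-1,-1)
keep=[0,2,4,5,9,10]
S=fitlin(keep)[0]; h,y1,L2,L3,d6,oy=S
lo=np.array([-3.14,-1.21,-1.07,-3.16,-2.99,-3.1]);hi=np.array([3.14,2.06,1.41,2.05,-.16,3.1])
par=np.r_[0,0,h, 0,y1,0, 0,0,L2, L3,0,0, 0,0,0, d6,oy,0, 0,0,0, np.pi,0,0]
def ikres(q,pos,rot):
    X,Rm=fk(q,par,sg); return np.r_[(X-pos)*5,(rot.inv()*Rm).as_rotvec()]
def ik(pos,rot,seed):
    z=least_squares(ikres,np.clip(seed,lo+.02,hi-.02),args=(pos,rot),bounds=(lo+.01,hi-.01)); return z.x,np.abs(z.fun).max()
def track(q,poses):
    "follow list of (pos,rot); returns worst err and min limit margin"
    out=[]
    for p,r in poses:
        q,e=ik(p,r,q); out.append((q.copy(),e,np.min(np.r_[q-lo,hi-q])))
    return out
def path(p0,r0,p1,r1,n=12):
    w=(r0.inv()*r1).as_rotvec(); return [(p0+(p1-p0)*k/n, r0*R.from_rotvec(w*k/n)) for k in range(1,n+1)]
E
python3 - <<'E'
from ik import *
print(S)
s=env.read_state();q0=np.array(s["joints"]);p0=np.array(s["eef_pos"]);r0=R.from_rotvec(s["ee_rot"])
T=np.array([.529,.362,.10]);C=np.array([.4665,-.0553,0]);a=np.radians(165.4);cx=np.array([np.cos(a),np.sin(a),0])
for az in (-15,0,15,30,45,60):
  for tilt in (0,10,20):
    rg=tool(az,tilt);x=rg.as_matrix()[:,0];pg=T+x*.019
    pre=pg-x*.09+[0,0,.0]; up=pg+[0,0,.15]
    rl=tool(-14.6,90+tilt);pl=C+cx*.002+[0,0,.066]+rl.as_matrix()[:,0]*.019
    seq=path(p0,r0,pre,rg)+path(pre,rg,pg,rg,4)+path(pg,rg,up,rg,6)+path(up,rg,pl+[0,0,.12],rl,20)+path(pl+[0,0,.12],rl,pl,rl,5)
    o=track(q0,seq); n=[11,15,21,41,46]
    print(az,tilt,"err",np.round([max(e for _,e,_ in o[i:j]) for i,j in zip([0]+[k+1 for k in n[:-1]],[k+1 for k in n])],3),"marg",np.round([o[k][2] for k in n],2),o[15][0].round(2),o[46][0].round(2), "maxdq",round(max(np.abs(o[i+1][0]-o[i][0]).max() for i in range(len(o)-1)),2))
E
```

```text
[ 1.58774114e-01  2.13313246e-04  5.65971862e-01  4.20835953e-01
  3.06615789e-01 -1.59977824e-01]
-15 0 err [0. 0. 0. 0. 0.] marg [0.12 0.11 0.11 0.63 0.48] [ 0.93  0.83 -0.89  1.94 -1.63 -1.72] [ 0.23  0.34 -0.59 -0.   -0.64  1.08] maxdq 0.29
-15 10 err [0. 0. 0. 0. 0.] marg [0.12 0.08 0.17 0.76 0.63] [ 0.92  0.73 -0.9   1.97 -1.42 -1.63] [ 0.18  0.41 -0.44 -0.1  -0.88  1.2 ] maxdq 0.24
-15 20 err [0. 0. 0. 0. 0.] marg [0.13 0.08 0.25 0.88 0.76] [ 0.89  0.64 -0.88  1.97 -1.2  -1.53] [ 0.14  0.5  -0.31 -0.15 -1.09  1.26] maxdq 0.2
0 0 err [0.079 0.176 0.187 0.177 0.   ] marg [0.01 0.01 0.01 0.63 0.48] [ 0.91  0.86 -0.93  2.04 -1.7  -1.76] [ 0.23  0.34 -0.59 -0.   -0.64  1.08] maxdq 0.56
0 10 err [0.097 0.198 0.194 0.132 0.   ] marg [0.01 0.01 0.01 0.76 0.63] [ 0.91  0.73 -0.91  2.04 -1.44 -1.61] [ 0.18  0.41 -0.44 -0.1  -0.88  1.2 ] maxdq 0.42
0 20 err [0.098 0.188 0.174 0.071 0.   ] marg [0.01 0.01 0.01 0.88 0.76] [ 0.88  0.62 -0.89  2.04 -1.17 -1.44] [ 0.14  0.5  -0.31 -0.15 -1.09  1.26] maxdq 0.34
15 0 err [0.298 0.386 0.419 0.383 0.   ] marg [0.01 0.01 0.01 0.63 0.48] [ 0.93  0.
[... 1143 characters left out ...]
9 -2.15] [ 0.18  0.41 -0.44 -0.1  -0.88  1.2 ] maxdq 3.15
45 20 err [0.659 0.677 0.643 0.4   0.   ] marg [0.01 0.01 0.01 0.88 0.76] [ 0.59  0.34 -0.75  2.04 -0.17 -0.4 ] [ 0.14  0.5  -0.31 -0.15 -1.09  1.26] maxdq 2.96
60 0 err [0.721 0.705 0.866 0.897 0.   ] marg [0.01 0.01 0.01 0.63 0.48] [ 0.72  1.38 -1.06  1.67 -2.98 -3.09] [ 0.23  0.34 -0.59 -0.   -0.64  1.08] maxdq 3.61
60 10 err [0.883 0.882 0.837 0.582 0.   ] marg [0.01 0.01 0.01 0.76 0.63] [ 0.61  0.32 -0.75  2.04 -0.17 -0.27] [ 0.18  0.41 -0.44 -0.1  -0.88  1.2 ] maxdq 3.51
60 20 err [0.722 0.729 0.695 0.091 0.   ] marg [0.01 0.01 0.01 0.88 0.76] [ 0.61  0.34 -0.75  2.04 -0.17 -0.23] [ 0.14  0.5  -0.31 -0.15 -1.09  1.26] maxdq 3.36
```

Run:
```python
from ik import *
s=env.read_state();q0=np.array(s["joints"])
T=np.array([.529,.362,.10]);C=np.array([.4665,-.0553,0]);a=np.radians(165.4);cx=np.array([np.cos(a),np.sin(a),0])
for az,tilt in ((-15,0),(-15,12),(-25,12)):
    rg=tool(az,tilt);x=rg.as_matrix()[:,0];pg=T+x*.019
    q,e=ik(pg,rg,q0); X,Rm,pts=fk(q,par,sg,True)
    # offset of wrist: point before offset and after
    M=R.identity()
    for i,axn in enumerate("zyyxy"): M=M*R.from_euler(axn,sg[i]*q[i])
    print(az,tilt,e,q.round(2));print("elbow",pts[2].round(3),"wrist",pts[3].round(3),"offset pt",(pts[4]+M.apply([0,oy,0])).round(3))
```

```text
-15 0 1.0198009103845607e-11 [ 0.93  0.83 -0.89  1.94 -1.63 -1.72]
elbow [0.25  0.337 0.539] wrist [0.21  0.284 0.123] offset pt [0.251 0.436 0.1  ]
-15 12 1.3735320519847602e-10 [ 0.91  0.71 -0.9   1.98 -1.38 -1.61]
elbow [0.227 0.293 0.586] wrist [0.217 0.28  0.166] offset pt [0.257 0.435 0.16 ]
-25 12 5.551115123125783e-16 [ 1.02  0.74 -0.8   1.68 -1.36 -1.54]
elbow [0.199 0.326 0.576] wrist [0.206 0.336 0.155] offset pt [0.274 0.481 0.16 ]
```

Run:
```python
from ik import *
s=env.read_state();q0=np.array(s["joints"])
rg=tool(-20,12);x=rg.as_matrix()[:,0]; T=np.array([.529,.362,.099])
o=track(q0,path(np.array(s["eef_pos"]),R.from_rotvec(s["ee_rot"]),T-x*.1,rg)); print(max(a[1] for a in o),min(a[2] for a in o),o[-1][0].round(2))
goto(T-x*.1,rg)
```

```text
1.4242018675503232e-09 0.07511819123407482 [ 1.29  0.67 -0.88  1.5  -1.36 -1.55]
t 3.4 turn [0.0651, -0.2146, 0.0887] shift [1.0782, -0.8583, 0.292] rows>= 3.0
```

>>> play_rows --series '[[[0.02, -0.07, 0.03, 0.3, -0.25, 0.1, 0], [0.04, -0.14, 0.06, 0.6, -0.5, 0.2, 0], [0.065, -0.215, 0.09, 0.9, -0.8, 0.28, 0], [0.065, -0.215, 0.09, 0.98, -0.86, 0.29, 0], [0.065, -0.215, 0.09, 0.98, -0.86, 0.29, 0], [0.065, -0.215, 0.09, 0.98, -0.86, 0.29, 0]]]'

```text
t: 4.0
eef_pos: [0.4278, 0.3956, 0.1248]
ee_rot: [1.586, -0.112, -0.435]
contact_force: [-0.4, -1.2, 1.4]
gripper_width: 0.0869
```

```bash
python3 log.py
python3 - <<'E'
from h import *
s=env.read_state();p=env.grab_frame("wrist");cv2.imwrite("pics/w1.png",p["image"])
for l in("trumpet","trumpet_flange"):
    for d in env.pinpoint(p,l)[:3]: print(l,d, onz(p,d["xy"],.16 if "fl" in l else 0,s))
for d in env.recognise(p,"trumpet")[:3]: print(d)
E
```

```text
4.0 [ 1.316  0.665 -0.879  1.472 -1.366 -1.546] [0.4278 0.3956 0.1248] [-0.4 -1.2  1.4] 0.0869
[[ 0.92   0.193 -0.342]
 [-0.334 -0.072 -0.94 ]
 [-0.206  0.979 -0.002]]
trumpet {'xy': [275.9, 224.6], 'p': 0.7} [6.45555417e-01 3.83517864e-01 2.77555756e-17]
trumpet {'xy': [320.1, 273.1], 'p': 0.58} [0.52677071 0.35719555 0.        ]
trumpet_flange {'xy': [266.0, 112.1], 'p': 0.95} [0.6639997  0.38039173 0.16      ]
trumpet_flange {'xy': [321.2, 136.4], 'p': 0.66} [0.53411785 0.35344688 0.16      ]
trumpet_flange {'xy': [170.6, 142.8], 'p': 0.65} [0.56127852 0.48308189 0.16      ]
{'box': [177.2, 196.1, 90.2, 126.5], 'p': 0.91}
{'box': [271.4, 174.6, 54.9, 128.6], 'p': 0.72}
{'box': [321.4, 217.8, 69.4, 171.9], 'p': 0.65}
```

View pics/w1.png

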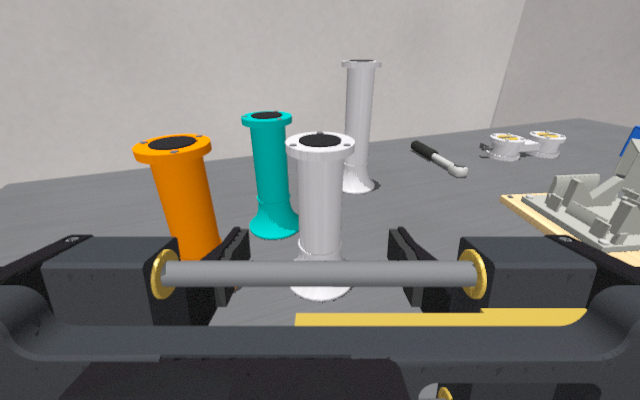

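Run:
```python
from h import *
rg=tool(-20,12);x=rg.as_matrix()[:,0]; T=np.array([.530,.3568,.097])
goto(T+x*.019,rg)
```

```text
t 4.2 turn [-0.0035, -0.001, -0.001] shift [1.323, -0.0594, 0.0194] rows>= 3.0
```

>>> play_rows --series '[[[0, 0, 0, 0.25, -0.02, 0.02, 0], [0, 0, 0, 0.5, -0.03, 0.02, 0], [0, 0, 0, 0.75, -0.04, 0.02, 0], [0, 0, 0, 0.95, -0.05, 0.02, 0], [0, 0, 0, 1, -0.06, 0.02, 0], [0, 0, 0, 1, -0.06, 0.02, 0]]]'

```text
t: 4.8
eef_pos: [0.5181, 0.3606, 0.1012]
ee_rot: [1.592, -0.113, -0.435]
contact_force: [-0.1, 0.7, 0.5]
gripper_width: 0.0869
```

```bash
python3 log.py
python3 - <<'E'
from h import *
s=env.read_state();p=env.grab_frame("wrist");cv2.imwrite("pics/w2.png",p["image"])
rg=tool(-20,12);x=rg.as_matrix()[:,0]; T=np.array([.530,.3568,.097])
goto(T+x*.019,rg)
E
```

```text
4.8 [ 1.043  0.711 -0.876  1.754 -1.366 -1.595] [0.5181 0.3606 0.1012] [-0.1  0.7  0.5] 0.0869
[[ 0.92   0.191 -0.343]
 [-0.334 -0.078 -0.939]
 [-0.206  0.979 -0.008]]
t 4.85 turn [-0.0047, -0.0014, -0.0012] shift [0.3273, -0.0126, -0.0004] rows>= 1.0
```

View pics/w2.png

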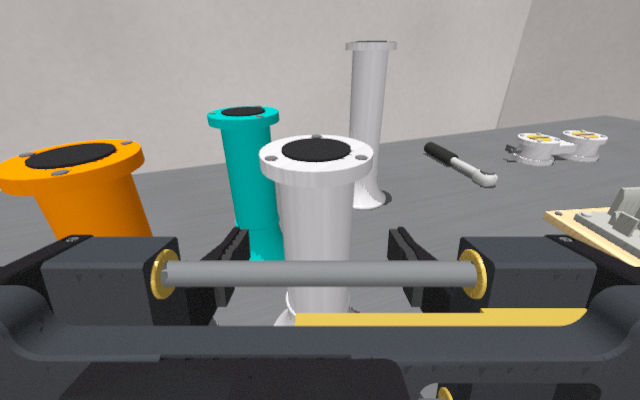

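>>> play_rows --series '[[[0, 0, 0, 0.15, 0, 0, 0], [0, 0, 0, 0.29, -0.01, 0, 0], [0, 0, 0, 0.29, -0.01, 0, 0.2], [0, 0, 0, 0.29, -0.01, 0, 1], [0, 0, 0, 0.29, -0.01, 0, 1], [0, 0, 0, 0.29, -0.01, 0, 1], [0, 0, 0, 0.29, -0.01, 0, 1], [0, 0, 0, 0.29, -0.01, 0, 1], [0, 0, 0, 0.29, -0.01, 0, 1], [0, 0, 0, 0.29, -0.01, 0, 1]]]'

```text
t: 5.85
eef_pos: [0.5441, 0.3519, 0.0942]
ee_rot: [1.591, -0.112, -0.434]
contact_force: [1.2, 0.6, -0.0]
gripper_width: 0.0429
```

```bash
python3 log.py
python3 - <<'E'
from h import *
s=env.read_state();p=env.grab_frame("wrist");cv2.imwrite("pics/w3.png",p["image"])
E
```

```text
5.85 [ 0.969  0.729 -0.862  1.83  -1.369 -1.598] [0.5441 0.3519 0.0942] [ 1.2  0.6 -0. ] 0.0429
[[ 0.92   0.191 -0.341]
 [-0.332 -0.077 -0.94 ]
 [-0.206  0.979 -0.008]]
```

View pics/w3.png

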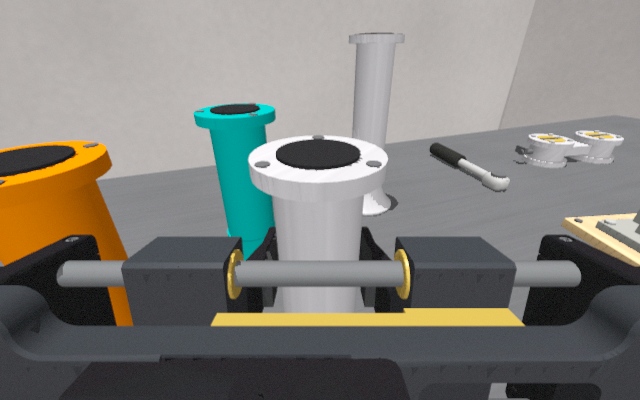

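Run:
```python
from ik import *
s=env.read_state();q0=np.array(s["joints"]);p0=np.array(s["eef_pos"]);r0=R.from_rotvec(s["ee_rot"])
goto(p0+[-.02,-.02,.095],r0)
C=np.array([.4665,-.0553,0]);a=np.radians(165.4);cx=np.array([np.cos(a),np.sin(a),0])
rl=tool(-14.6,101.9);xl=rl.as_matrix()[:,0]
pl=C+cx*.002+[0,0,.066]+xl*.021
print("pl",pl)
p1=p0+[-.02,-.02,.095]; p2=pl+[0,0,.15]
o=track(q0,path(p0,r0,p1,r0,5)+path(p1,r0,p2,rl,20)+path(p2,rl,pl,rl,6))
for k in (4,8,12,16,20,24,30): print(k,o[k][0].round(2),round(o[k][1],3),round(o[k][2],2))
```

```text
t 5.9 turn [0.0, 0.0, 0.0] shift [-0.3131, 0.907, 0.2487] rows>= 2.0
pl [ 0.46037412 -0.05370433  0.04545131]
4 [ 1.    0.53 -0.91  1.77 -1.34 -1.44] 0.0 0.16
8 [ 0.84  0.28 -1.    1.79 -0.96 -1.24] 0.0 0.07
12 [ 0.69  0.1  -1.    1.53 -0.61 -0.81] 0.0 0.07
16 [ 0.69  0.04 -0.82  0.67 -0.59  0.05] 0.0 0.25
20 [ 0.45  0.1  -0.49  0.1  -0.9   0.79] 0.0 0.58
24 [ 0.17  0.25 -0.25 -0.09 -1.27  1.18] 0.0 0.82
30 [ 0.17  0.43 -0.42 -0.11 -0.91  1.22] 0.0 0.65
```

>>> play_rows --series '[[[0, 0, 0, 0, 0.1, 0, 1], [0, 0, 0, -0.1, 0.35, 0.05, 1], [0, 0, 0, -0.2, 0.65, 0.15, 1], [0, 0, 0, -0.3, 0.9, 0.25, 1], [0, 0, 0, -0.3, 0.9, 0.25, 1]]]'

```text
t: 6.4
eef_pos: [0.5246, 0.3304, 0.1915]
ee_rot: [1.596, -0.113, -0.433]
contact_force: [0.6, 0.0, -2.0]
gripper_width: 0.0432
```

```bash
python3 log.py
python3 - <<'E'
from h import *
s=env.read_state()
goto([.50,.25,.24],tool(-14.6,55))
goto([.4604,-.0537,.2],tool(-14.6,101.9))
p=env.grab_frame("scene");cv2.imwrite("pics/s4.png",p["image"])
E
```

```text
6.4 [ 0.996  0.521 -0.911  1.769 -1.335 -1.445] [0.5246 0.3304 0.1915] [ 0.6  0.  -2. ] 0.0432
[[ 0.921  0.189 -0.342]
 [-0.332 -0.081 -0.94 ]
 [-0.205  0.979 -0.012]]
t 6.4 turn [-0.0402, 0.0467, -0.4796] shift [-0.059, 0.4931, 0.8339] rows>= 6.0
t 6.4 turn [-0.0602, 0.0291, -1.0003] shift [0.6665, 0.2734, 3.8281] rows>= 11.0
```

View pics/s4.png

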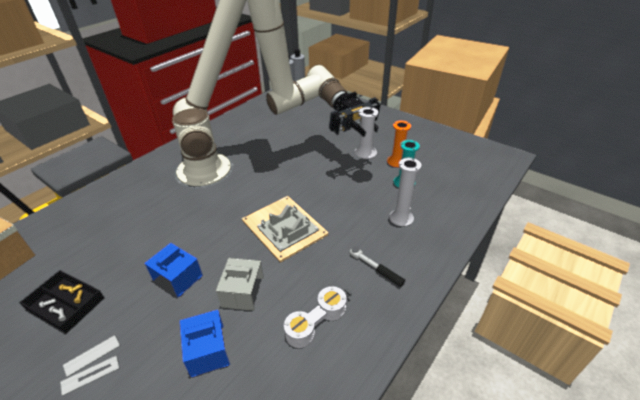

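Trumpet is held (scene ~(367,135)), the rest is undisturbed. Moving and turning toward the cradle.

>>> play_rows --series '[[[-0.006, 0.008, -0.08, 0, 0.1, 0.15, 1], [-0.013, 0.016, -0.16, 0, 0.2, 0.3, 1], [-0.02, 0.023, -0.24, -0.02, 0.3, 0.45, 1], [-0.026, 0.03, -0.32, -0.04, 0.4, 0.6, 1], [-0.033, 0.038, -0.4, -0.06, 0.5, 0.75, 1], [-0.04, 0.047, -0.48, -0.06, 0.5, 0.9, 1], [-0.04, 0.047, -0.48, -0.06, 0.5, 0.9, 1]]]'

```text
t: 7.15
eef_pos: [0.4982, 0.2433, 0.2397]
ee_rot: [1.554, 0.574, -0.948]
contact_force: [-0.4, 0.6, -2.0]
gripper_width: 0.0431
```

```bash
python3 log.py
python3 - <<'E'
from h import *
goto([.47,.1,.24],tool(-14.6,95))
goto([.4604,-.0537,.18],tool(-14.6,101.9))
E
```

```text
7.15 [ 0.933  0.091 -0.759  0.943 -0.71  -0.356] [0.4982 0.2433 0.2397] [-0.4  0.6 -2. ] 0.0431
[[ 0.551  0.795 -0.255]
 [-0.143 -0.211 -0.967]
 [-0.822  0.569 -0.003]]
t 7.15 turn [-0.0022, -0.0012, -0.4409] shift [0.0469, 0.08, 1.4574] rows>= 5.0
t 7.15 turn [-0.0021, -0.0013, -0.5176] shift [0.707, -0.0135, 2.9697] rows>= 7.0
```

>>> play_rows --series '[[[0, 0, -0.08, 0, 0.02, 0.25, 1], [0, 0, -0.16, 0, 0.03, 0.5, 1], [0, 0, -0.24, 0, 0.04, 0.75, 1], [0, 0, -0.32, 0, 0.06, 1, 1], [0, 0, -0.4, 0, 0.08, 1, 1], [0, 0, -0.48, 0, 0.08, 1, 1], [0, 0, -0.518, 0, 0.08, 1, 1]]]'

```text
t: 7.85
eef_pos: [0.4808, 0.1446, 0.243]
ee_rot: [1.316, 1.256, -1.548]
contact_force: [-0.5, 0.7, -2.2]
gripper_width: 0.043
```

```bash
python3 log.py
python3 - <<'E'
from h import *
goto([.47,.05,.24],tool(-14.6,101.9))
goto([.4604,-.0537,.2],tool(-14.6,101.9))
E
```

```text
7.85 [ 0.516  0.261 -0.079 -0.154 -1.385  0.835] [0.4808 0.1446 0.243 ] [-0.5  0.7 -2.2] 0.043
[[-0.205  0.944 -0.258]
 [ 0.058 -0.251 -0.966]
 [-0.977 -0.213 -0.003]]
t 7.85 turn [-0.0032, -0.0027, 0.0041] shift [-0.0029, 0.1422, 0.9424] rows>= 2.0
t 7.85 turn [-0.0032, -0.0027, 0.0041] shift [0.3477, 0.397, 1.9703] rows>= 5.0
```

>>> play_rows --series '[[[0, 0, 0, 0, 0.1, 0.35, 1], [0, 0, 0, 0, 0.2, 0.7, 1], [0, 0, 0, 0, 0.25, 1, 1], [0, 0, 0, 0, 0.25, 1, 1], [0, 0, 0, 0, 0.25, 1, 1]]]'

```text
t: 8.35
eef_pos: [0.4784, 0.0412, 0.2363]
ee_rot: [1.316, 1.256, -1.551]
contact_force: [0.1, -0.6, -2.0]
gripper_width: 0.0428
```

```bash
python3 log.py
python3 - <<'E'
from h import *
s=env.read_state();p=env.grab_frame("wrist");cv2.imwrite("pics/w5.png",p["image"])
q=env.grab_frame("top");cv2.imwrite("pics/t5.png",cv2.resize(q["image"][150:330,220:460],None,fx=3,fy=3))
for l in("cradle_near_saddle","cradle_far_saddle","cradle_slot"):
    for d in env.pinpoint(p,l)[:2]: print(l,d, onz(p,d["xy"],.066,s))
goto([.4604,-.0537,.2],tool(-14.6,101.9))
E
```

```text
8.35 [ 0.34   0.239 -0.137 -0.126 -1.374  1.004] [0.4784 0.0412 0.2363] [ 0.1 -0.6 -2. ] 0.0428
[[-0.207  0.943 -0.26 ]
 [ 0.058 -0.253 -0.966]
 [-0.977 -0.215 -0.002]]
cradle_near_saddle {'xy': [409.5, 102.7], 'p': 0.94} [ 0.50635059 -0.06680873  0.066     ]
cradle_far_saddle {'xy': [398.2, 167.4], 'p': 0.89} [ 0.4353227  -0.04561912  0.066     ]
cradle_slot {'xy': [409.2, 88.6], 'p': 0.82} [ 0.52062612 -0.06807041  0.066     ]
t 8.6 turn [-0.0025, -0.0025, 0.0043] shift [0.3458, 0.147, 0.9786] rows>= 3.0
```

View pics/w5.png

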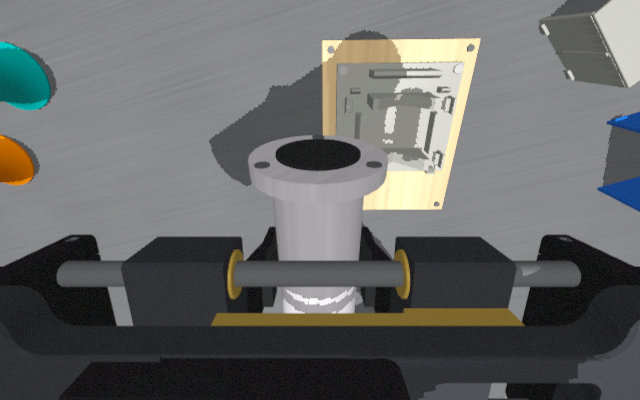

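View pics/t5.png

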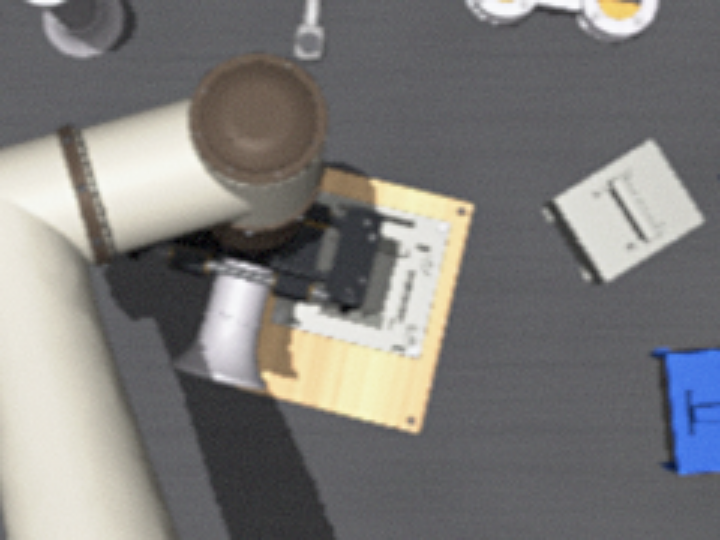

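```bash
cat > tgt.py <<'E'
from h import *
C=np.array([.466,-.0547,0]);A=165.4;a=np.radians(A);cx=np.array([np.cos(a),np.sin(a),0]);cy=np.array([-np.sin(a),np.cos(a),0])
rl=tool(A-180,101.9);xl=rl.as_matrix()[:,0]
pl=C+cx*.0005+[0,0,.066]+xl*.022
E
python3 - <<'E'
from tgt import *
print(pl);goto(pl+[0,0,.08],rl)
E
```

```text
[ 0.46112614 -0.05343045  0.0444728 ]
t 8.6 turn [-0.0025, -0.0025, 0.0043] shift [1.0824, 0.3139, 0.9764] rows>= 3.0
```

>>> play_rows --series '[[[0, 0, 0, 0.1, 0.1, 0.3, 1], [0, 0, 0, 0.2, 0.2, 0.65, 1], [0, 0, 0, 0.5, 0.3, 0.98, 1], [0, 0, 0.004, 0.8, 0.31, 0.98, 1], [0, 0, 0.004, 1, 0.31, 0.98, 1], [0, 0, 0.004, 1, 0.31, 0.98, 1], [0, 0, 0.004, 1, 0.31, 0.98, 1]]]'

```text
t: 9.3
eef_pos: [0.4632, -0.0538, 0.1332]
ee_rot: [1.316, 1.251, -1.541]
contact_force: [0.2, -0.2, -1.5]
gripper_width: 0.0428
```

```bash
python3 log.py
python3 - <<'E'
from tgt import *
goto(pl,rl)
s=env.read_state()
P=[]
p=env.grab_frame("scene");cv2.imwrite("pics/s6.png",cv2.resize(p["image"][140:290,190:390],None,fx=4,fy=4,interpolation=2))
# predicted trumpet overlay
E
```

```text
9.3 [ 0.171  0.315 -0.325 -0.098 -1.12   1.193] [ 0.4632 -0.0538  0.1332] [ 0.2 -0.2 -1.5] 0.0428
[[-0.198  0.946 -0.255]
 [ 0.055 -0.249 -0.967]
 [-0.979 -0.206 -0.003]]
t 9.3 turn [-0.0016, -0.0022, -0.0004] shift [0.873, 0.1615, 0.0042] rows>= 2.0
```

View pics/s6.png

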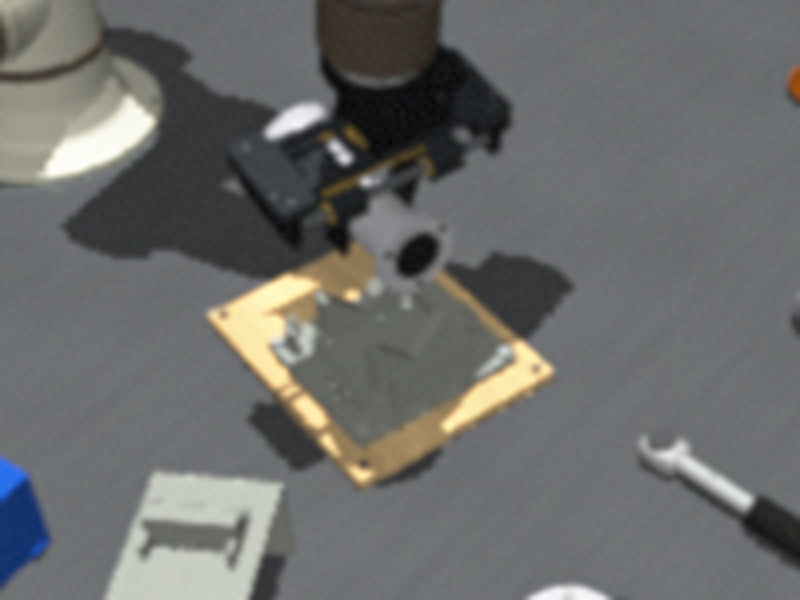

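Run:
```python
from tgt import *
s=env.read_state();p=env.grab_frame("scene");r=R.from_rotvec(s["ee_rot"])
u=np.array([-.206,.979,-.01])
for ax in (-.016,-.019,-.022,-.025):
  for d in (.058,.0615): print(ax,d,proj(p,s["eef_pos"]+r.apply(np.array([ax,0,0])+u*d)).round(1))
print(r.apply(u))
p2=env.grab_frame("top"); print(proj(p2,s["eef_pos"]+r.apply(np.array([-.022,0,0])+u*.0615)))
cv2.imwrite("pics/t7.png",cv2.resize(p2["image"][190:310,260:420],None,fx=5,fy=5,interpolation=2))
```

```text
-0.016 0.058 [[292.6 203.7]]
-0.016 0.0615 [[293.4 204.3]]
-0.019 0.058 [[292.7 203. ]]
-0.019 0.0615 [[293.4 203.6]]
-0.022 0.058 [[292.8 202.3]]
-0.022 0.0615 [[293.5 203. ]]
-0.025 0.058 [[292.8 201.7]]
-0.025 0.0615 [[293.5 202.3]]
[ 0.96988269 -0.24556213  0.00194944]
[[346.30409637 220.05729   ]]
```

View pics/t7.png

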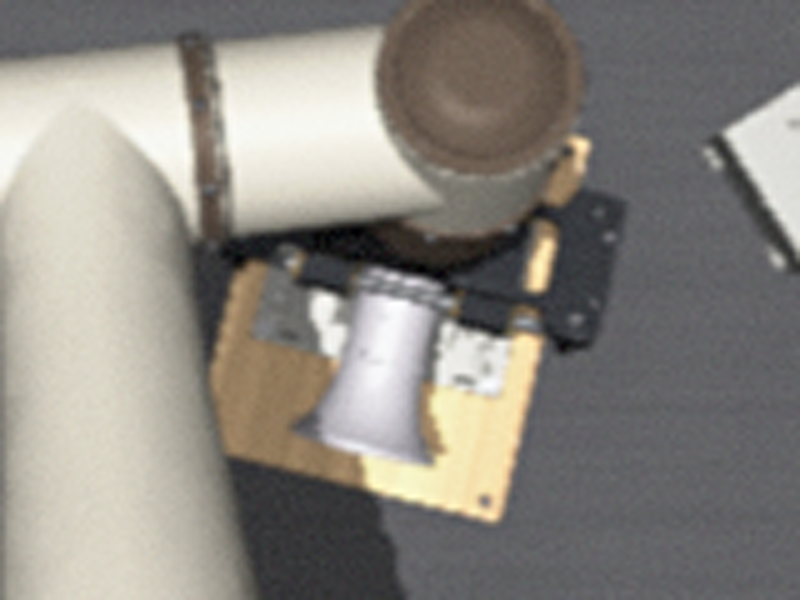

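>>> play_rows --series '[[[0, -0.002, 0, 0.2, 0.045, 0, 1], [0, -0.002, 0, 0.4, 0.08, 0, 1], [0, -0.002, 0, 0.6, 0.115, 0, 1], [0, -0.002, 0, 0.72, 0.135, 0, 1], [0, -0.002, 0, 0.78, 0.145, 0, 1], [0, -0.002, 0, 0.8, 0.15, 0, 1], [0, -0.002, 0, 0.8, 0.15, 0, 1]]]'

```text
t: 10.15
eef_pos: [0.463, -0.0529, 0.0531]
ee_rot: [1.316, 1.247, -1.539]
contact_force: [-0.3, 0.2, -1.3]
gripper_width: 0.0428
```

```bash
python3 log.py
python3 - <<'E'
from tgt import *
goto(pl,rl)
s=env.read_state();p=env.grab_frame("wrist");cv2.imwrite("pics/w8.png",p["image"])
E
```

```text
10.15 [ 0.175  0.421 -0.409 -0.108 -0.928  1.212] [ 0.463  -0.0529  0.0531] [-0.3  0.2 -1.3] 0.0428
[[-0.195  0.947 -0.255]
 [ 0.053 -0.249 -0.967]
 [-0.979 -0.202 -0.001]]
t 10.15 turn [-0.0015, -0.0012, -0.0025] shift [0.0882, 0.001, 0.0097] rows>= 1.0
```

View pics/w8.png

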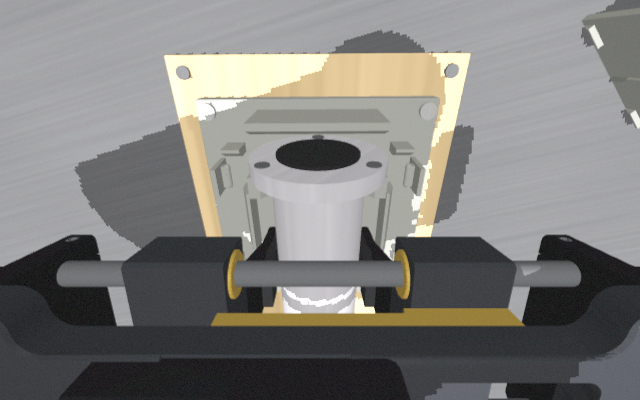

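>>> play_rows --series '[[[0, 0, -0.002, 0.03, 0, 0.005, 1], [0, 0, -0.002, 0.05, 0, 0.008, 1], [0, 0, -0.002, 0.06, 0, 0.008, 1], [0, 0, -0.002, 0.065, 0, 0.008, 1]]]'

```text
t: 10.6
eef_pos: [0.4616, -0.0534, 0.0469]
ee_rot: [1.315, 1.25, -1.541]
contact_force: [-0.2, -0.5, -1.6]
gripper_width: 0.0431
```

```bash
python3 log.py
```

```text
10.6 [ 0.173  0.43  -0.415 -0.11  -0.916  1.215] [ 0.4616 -0.0534  0.0469] [-0.2 -0.5 -1.6] 0.0431
[[-0.198  0.947 -0.255]
 [ 0.054 -0.249 -0.967]
 [-0.979 -0.205 -0.002]]
```

>>> play_rows --series '[[[0, 0, 0, 0.01, 0.002, 0, 1], [0, 0, 0, 0.015, 0.003, 0, 1], [0, 0, 0, 0.015, 0.003, 0, 1]]]'

```text
t: 10.9
eef_pos: [0.4619, -0.0532, 0.046]
ee_rot: [1.315, 1.25, -1.541]
contact_force: [0.2, 2.2, 4.0]
gripper_width: 0.0431
```

>>> play_rows --series '[[[0, 0, 0, 0.01, 0.002, 0, 1], [0, 0, 0, 0.015, 0.003, 0, 1], [0, 0, 0, 0.015, 0.003, 0, 1]]]'

```text
t: 11.2
eef_pos: [0.4622, -0.0528, 0.0454]
ee_rot: [1.316, 1.25, -1.54]
contact_force: [-1.8, 2.9, 7.3]
gripper_width: 0.043
```

>>> play_rows --series '[[[0, 0, 0, -0.01, 0, 0, 0.35], [0, 0, 0, -0.01, 0, 0, 0.35], [0, 0, 0, -0.01, 0, 0, 0.35], [0, 0, 0, -0.01, 0, 0, 0.3], [0, 0, 0, -0.01, 0, 0, 0.3]]]'

```text
t: 11.7
eef_pos: [0.4623, -0.053, 0.0462]
ee_rot: [1.315, 1.25, -1.54]
contact_force: [-0.0, 0.4, -0.6]
gripper_width: 0.0599
```

```bash
python3 log.py;  python3 - <<'E'
from h import *
s=env.read_state();p=env.grab_frame("wrist");cv2.imwrite("pics/w9.png",p["image"])
E
```

```text
11.7 [ 0.174  0.432 -0.414 -0.11  -0.914  1.216] [ 0.4623 -0.053   0.0462] [-0.   0.4 -0.6] 0.0599
[[-0.197  0.947 -0.254]
 [ 0.054 -0.248 -0.967]
 [-0.979 -0.204 -0.002]]
```

View pics/w9.png

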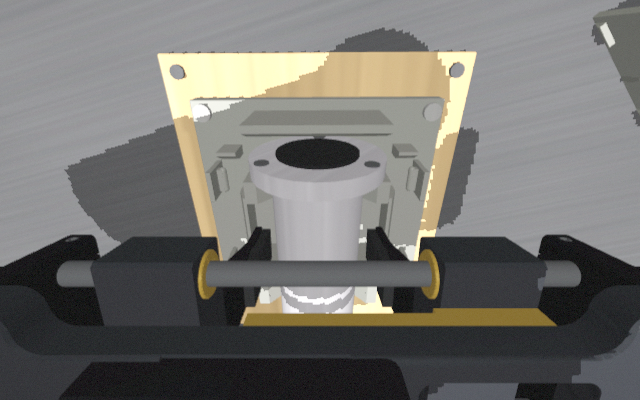

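>>> play_rows --series '[[[0, 0, 0, -0.2, -0.04, 0, 0.3], [0, 0, 0, -0.5, -0.1, 0, 0.3], [0, 0, 0, -0.9, -0.19, 0, 0.3], [0, 0, 0, -0.96, -0.2, 0, 0], [0, 0, 0, -0.96, -0.2, 0, 0]]]'

```text
t: 12.25
eef_pos: [0.4631, -0.0531, 0.1456]
ee_rot: [1.318, 1.248, -1.536]
contact_force: [-1.5, 0.2, -1.1]
gripper_width: 0.07
```

```bash
python3 log.py
python3 - <<'E'
from ik import *
s=env.read_state();q0=np.array(s["joints"]);p0=np.array(s["eef_pos"]);r0=R.from_rotvec(s["ee_rot"])
w=env.grab_frame("wrist");cv2.imwrite("pics/w10.png",w["image"])
p=env.grab_frame("scene");cv2.imwrite("pics/s10.png",cv2.resize(p["image"][140:290,190:390],None,fx=4,fy=4,interpolation=2))
r=tool(32,90);g=np.array([.531,-.308,.078])
for v in ([.0,0,.13],[0,0,0]):
    o=track(q0,path(p0,r0,g+v,r));print(v,max(a[1] for a in o),min(a[2] for a in o),o[-1][0].round(2))
goto(g+[0,0,.12],r); goto(np.array([.5,-.18,.2]),tool(10,90))
E
```

```text
12.25 [ 0.174  0.298 -0.314 -0.096 -1.144  1.188] [ 0.4631 -0.0531  0.1456] [-1.5  0.2 -1.1] 0.07
[[-0.193  0.948 -0.254]
 [ 0.055 -0.248 -0.967]
 [-0.98  -0.201 -0.004]]
[0.0, 0, 0.13] 2.151341493838998e-09 0.70842564310641 [-0.26  0.38 -0.04 -0.   -1.15  2.39]
[0, 0, 0] 1.784059733278553e-09 0.7084256431065694 [-0.26  0.5  -0.2   0.   -0.87  2.39]
t 12.35 turn [-0.5173, -0.055, 0.1242] shift [-0.81, 1.1792, 2.2868] rows>= 6.0
t 12.35 turn [-0.2737, -0.0297, 0.1298] shift [-0.6985, 0.5635, 1.1277] rows>= 4.0
```

View pics/s10.png

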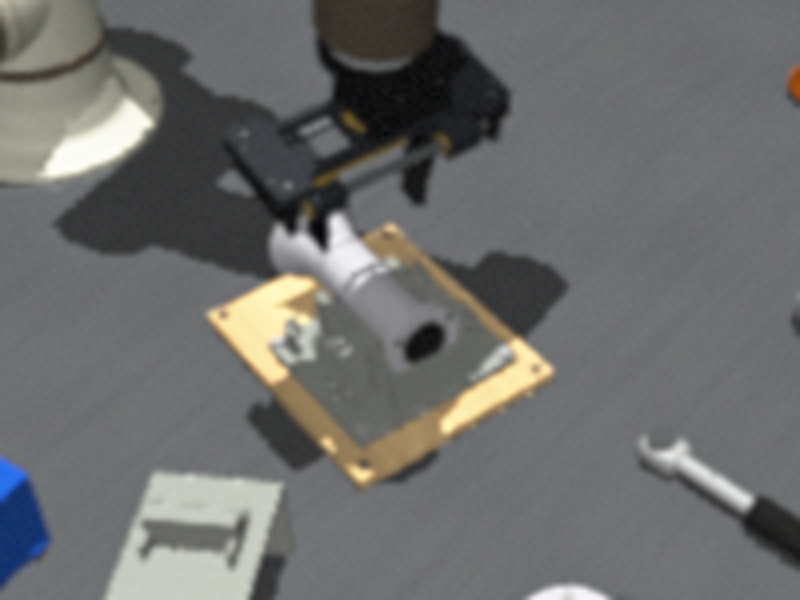

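View pics/w10.png

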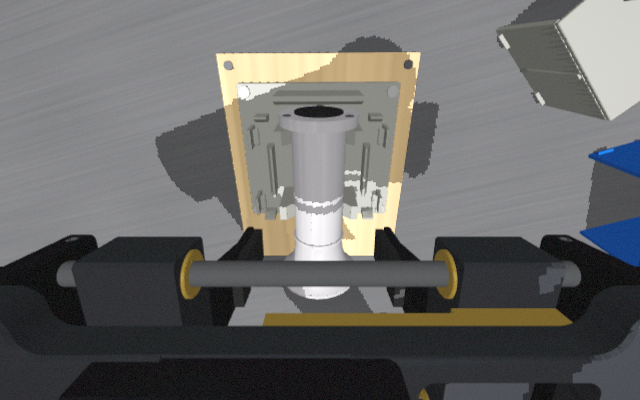

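>>> play_rows --series '[[[-0.06, -0.01, 0.03, -0.2, 0.1, 0.1, 0], [-0.12, -0.015, 0.06, -0.4, 0.25, 0.35, 0], [-0.18, -0.02, 0.09, -0.6, 0.4, 0.65, 0], [-0.24, -0.03, 0.12, -0.7, 0.5, 1, 0], [-0.274, -0.03, 0.13, -0.7, 0.56, 1, 0], [-0.274, -0.03, 0.13, -0.7, 0.56, 1, 0]]]'

```text
t: 12.95
eef_pos: [0.5019, -0.1684, 0.1985]
ee_rot: [1.08, 1.288, -1.083]
contact_force: [-0.0, 0.7, -0.7]
gripper_width: 0.0869
```

```bash
python3 log.py
python3 - <<'E'
from h import *
r=tool(32,90);g=np.array([.531,-.308,.078])
goto(g+[-.02,.0,.12],r)
E
```

```text
12.95 [-0.017  0.244 -0.261 -0.    -1.069  1.761] [ 0.5019 -0.1684  0.1985] [-0.   0.7 -0.7] 0.0869
[[-0.003  0.985  0.172]
 [ 0.     0.172 -0.985]
 [-1.    -0.003 -0.001]]
t 12.95 turn [-0.2457, -0.0008, 0.0017] shift [0.0044, -0.1499, 1.3914] rows>= 3.0
```

>>> play_rows --series '[[[-0.08, 0, 0, 0, 0, 0.4, 0], [-0.16, 0, 0, 0, -0.1, 0.8, 0], [-0.245, 0, 0, 0, -0.15, 1, 0], [-0.245, 0, 0, 0, -0.15, 1, 0], [-0.245, 0, 0, 0, -0.15, 1, 0]]]'

```text
t: 13.45
eef_pos: [0.5038, -0.2689, 0.197]
ee_rot: [0.791, 1.428, -0.794]
contact_force: [-0.0, -0.9, 0.2]
gripper_width: 0.087
```

```bash
python3 log.py
python3 - <<'E'
from h import *
s=env.read_state();p=env.grab_frame("wrist");cv2.imwrite("pics/w11.png",p["image"])
for l,z in(("cover_rib",.088),("cover",0),("cover_corner_a",.074)):
    for d in env.pinpoint(p,l)[:4]: print(l,d, onz(p,d["xy"],z,s))
E
```

```text
13.45 [-0.207  0.316 -0.162 -0.    -1.099  2.332] [ 0.5038 -0.2689  0.197 ] [-0.  -0.9  0.2] 0.087
[[-0.006  0.85   0.527]
 [ 0.001  0.527 -0.85 ]
 [-1.    -0.004 -0.004]]
cover_rib {'xy': [532.0, 227.1], 'p': 0.92} [ 0.59053727 -0.4734937   0.088     ]
cover_rib {'xy': [360.9, 192.9], 'p': 0.7} [ 0.52798166 -0.30340446  0.088     ]
cover_rib {'xy': [353.2, 174.0], 'p': 0.45} [ 0.53987009 -0.28625164  0.088     ]
cover {'xy': [352.5, 175.8], 'p': 0.83} [ 0.52772775 -0.30533793  0.        ]
cover {'xy': [327.6, 301.2], 'p': 0.74} [ 3.49892078e-01 -3.79455820e-01 -5.55111512e-17]
cover {'xy': [482.9, 203.3], 'p': 0.59} [ 0.5881078  -0.47353688  0.        ]
cover_corner_a {'xy': [322.4, 219.6], 'p': 0.98} [ 0.47924515 -0.28878554  0.074     ]
cover_corner_a {'xy': [553.2, 177.6], 'p': 0.97} [ 0.64341922 -0.46586358  0.074     ]
cover_corner_a {'xy': [405.5, 154.1], 'p': 0.91} [ 0.58297365 -0.3225754   0.074     ]
cover_corner_a {'xy': [372.2, 326.5], 'p': 0.87} [ 0.39354679 -0.41368085  0.074     ]
```

View pics/w11.png

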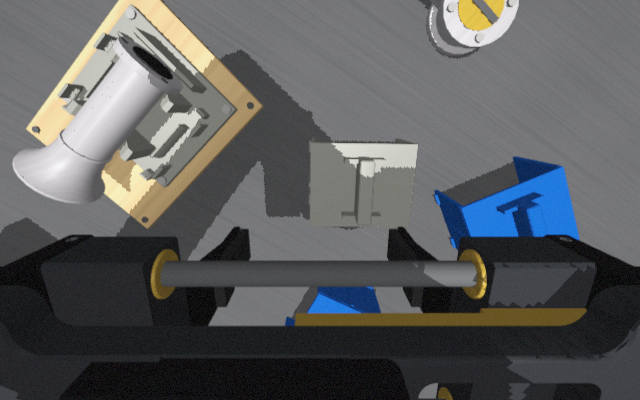

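Run:
```python
from h import *
s=env.read_state();p=env.grab_frame("wrist")
im=p["image"];cv2.imwrite("pics/c11.png",cv2.resize(im[120:240,290:440],None,fx=5,fy=5,interpolation=2))
```

```text
(no output)
```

View pics/c11.png

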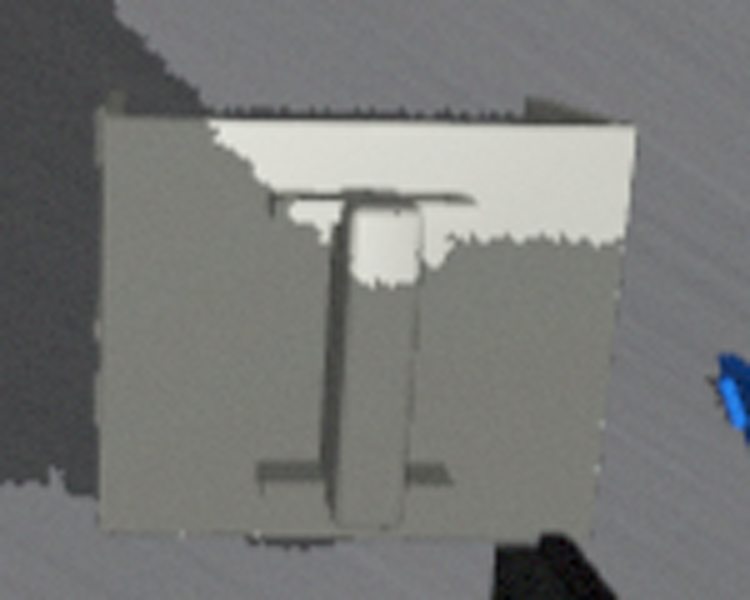

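Run:
```python
from h import *
s=env.read_state();p=env.grab_frame("wrist")
f=lambda x,z:onz(p,np.array(x)/5+[290,120],z,s)[:2]
c=np.array([f(x,.074) for x in((103,116),(634,126),(592,540),(100,528))]);print(c.round(4),c.mean(0));e=np.diff(np.vstack([c,c[:1]]),axis=0);print(np.linalg.norm(e,axis=1),np.degrees(np.arctan2(e[:,1],e[:,0])))
r=np.array([f(x,.102) for x in((388,205),(368,525))]);d=r[0]-r[1];print(r,r.mean(0),np.linalg.norm(d),np.degrees(np.arctan2(d[1],d[0])))
```

```text
[[ 0.5427 -0.2353]
 [ 0.5974 -0.3268]
 [ 0.5214 -0.3737]
 [ 0.4668 -0.2811]] [ 0.53208323 -0.30423573]
[0.1065698  0.08936059 0.10752661 0.08861629] [ -59.09891928 -148.30275482  120.50882035   31.08689833]
[[ 0.55933994 -0.28758445]
 [ 0.50534594 -0.32028479]] [ 0.53234294 -0.30393462] 0.06312419468150748 31.200321239230956
```

Run:
```python
from h import *
goto([.5322,-.3041,.079],tool(31.2,90))
```

```text
t 13.75 turn [0.0087, -0.0011, 0.0015] shift [1.1951, 0.0496, 0.4504] rows>= 3.0
```

>>> play_rows --series '[[[0.009, -0.001, 0.0015, 0.1, 0.02, 0.2, 0], [0.009, -0.001, 0.0015, 0.3, 0.05, 0.44, 0], [0.009, -0.001, 0.0015, 0.5, 0.05, 0.45, 0], [0.009, -0.001, 0.0015, 0.7, 0.05, 0.45, 0.3], [0.009, -0.001, 0.0015, 0.85, 0.05, 0.45, 0.4], [0.009, -0.001, 0.0015, 0.95, 0.05, 0.45, 0.4], [0.009, -0.001, 0.0015, 0.99, 0.05, 0.45, 0.4], [0.009, -0.001, 0.0015, 0.99, 0.05, 0.45, 0.4]]]'

```text
t: 14.55
eef_pos: [0.5323, -0.3038, 0.0994]
ee_rot: [0.799, 1.419, -0.8]
contact_force: [-0.4, 0.5, -0.1]
gripper_width: 0.0568
```

```bash
python3 log.py
python3 - <<'E'
from h import *
goto([.5322,-.3041,.079],tool(31.2,90))
p=env.grab_frame("wrist");cv2.imwrite("pics/w12.png",p["image"])
E
```

```text
14.55 [-0.255  0.474 -0.183 -0.    -0.915  2.37 ] [ 0.5323 -0.3038  0.0994] [-0.4  0.5 -0.1] 0.0568
[[-0.     0.855  0.518]
 [ 0.     0.518 -0.855]
 [-1.    -0.    -0.   ]]
t 14.55 turn [-0.0, -0.0002, 0.0001] shift [0.2044, -0.0024, 0.0015] rows>= 1.0
```

View pics/w12.png

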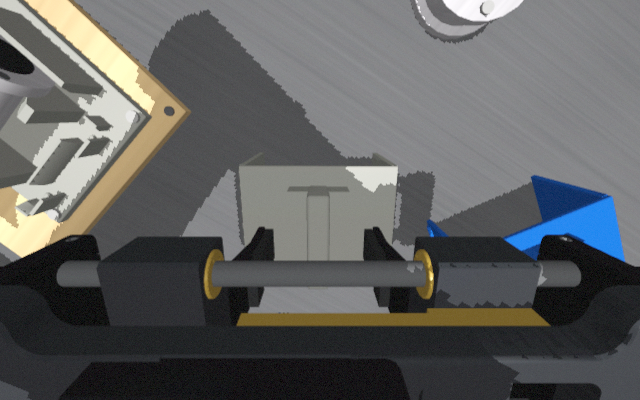

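>>> play_rows --series '[[[0, 0, 0, 0.1, 0, 0, 0.4], [0, 0, 0, 0.18, 0, 0, 0.4], [0, 0, 0, 0.2, 0, 0, 0.4], [0, 0, 0, 0.2, 0, 0, 0.6], [0, 0, 0, 0.2, 0, 0, 1], [0, 0, 0, 0.2, 0, 0, 1], [0, 0, 0, 0.2, 0, 0, 1], [0, 0, 0, 0.2, 0, 0, 1], [0, 0, 0, 0.2, 0, 0, 1], [0, 0, 0, 0.2, 0, 0, 1]]]'

```text
t: 15.6
eef_pos: [0.5326, -0.3039, 0.0801]
ee_rot: [0.8, 1.418, -0.799]
contact_force: [-0.2, 0.7, 0.2]
gripper_width: 0.0137
```

```bash
python3 log.py
```

```text
15.6 [-0.255  0.496 -0.202  0.    -0.872  2.37 ] [ 0.5326 -0.3039  0.0801] [-0.2  0.7  0.2] 0.0137
[[ 0.001  0.855  0.518]
 [-0.     0.518 -0.855]
 [-1.     0.     0.001]]
```

>>> play_rows --series '[[[0, 0, 0, -0.05, 0, 0, 1], [0, 0, 0, -0.2, 0, 0, 1], [0, 0, 0, -0.5, 0, 0, 1], [0, 0, 0, -0.8, 0, 0, 1], [0, 0, 0, -1, 0, 0, 1], [0, 0, 0, -1, 0, 0, 1]]]'

```text
t: 16.2
eef_pos: [0.5344, -0.3047, 0.1838]
ee_rot: [0.799, 1.411, -0.797]
contact_force: [0.2, -0.4, -0.7]
gripper_width: 0.0139
```

```bash
python3 log.py
python3 - <<'E'
import cv2
im=cv2.imread("pics/w10.png");cv2.imwrite("pics/w10z.png",cv2.resize(im[40:240,200:440],None,fx=3.3,fy=3,interpolation=2))
from h import *
p=env.grab_frame("scene");cv2.imwrite("pics/s13.png",p["image"][100:360,100:500])
E
```

```text
16.2 [-2.550e-01  3.920e-01 -8.100e-02  1.000e-03 -1.089e+00  2.370e+00] [ 0.5344 -0.3047  0.1838] [ 0.2 -0.4 -0.7] 0.0139
[[ 0.008  0.855  0.518]
 [-0.003  0.518 -0.855]
 [-1.     0.005  0.006]]
```

View pics/w10z.png

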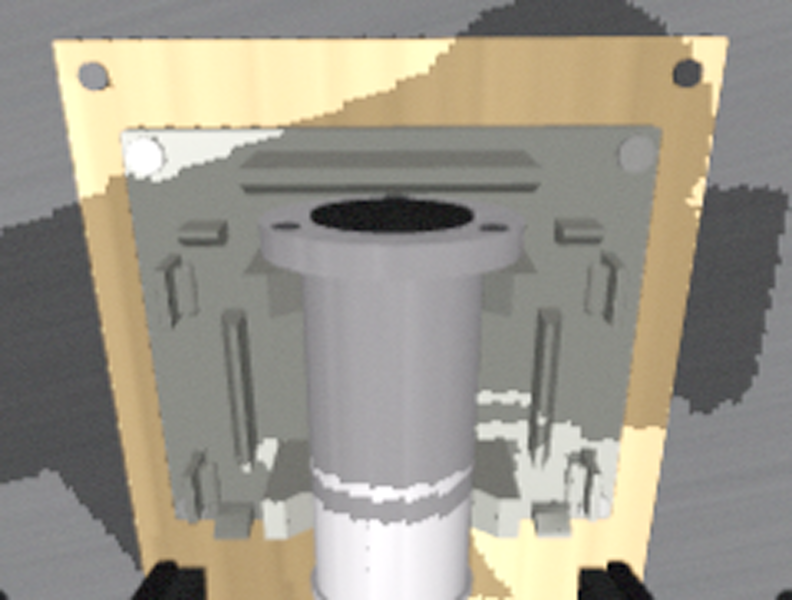

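View pics/s13.png

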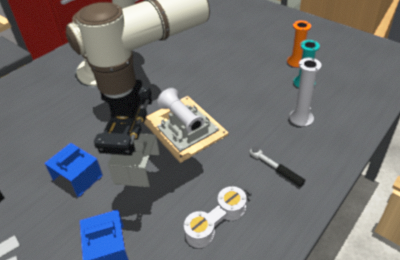

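Run:
```python
from h import *
from scipy.optimize import least_squares
p=env.grab_frame("wrist")
s=dict(eef_pos=np.array([.4631,-.0531,.1456]),ee_rot=np.array([1.318,1.248,-1.536]))
# more exact rot from log
import json
d=json.load(open("kin.json"))
for q,x,r in d:
    if abs(x[2]-.1456)<.0003 and abs(x[0]-.4631)<.0003: s=dict(eef_pos=np.array(x),ee_rot=np.array(r));print("found",x,r)
F=[((55,40),(-102,-90,12)),((727,38),(-102,90,12)),((243,187),(-73,-36,58)),((540,187),(-73,36,58)),((262,152),(-73,-36,22)),((525,152),(-73,36,22)),((235,312),(-25,-46,40)),((548,312),(-25,46,40))]
px=np.array([f[0] for f in F])/[3.3,3]+[200,40];L=np.array([f[1] for f in F])/1e3
def W(v):
    c,sn=np.cos(v[2]),np.sin(v[2]);X=L.copy();X[:,0]=v[0]+c*L[:,0]-sn*L[:,1];X[:,1]=v[1]+sn*L[:,0]+c*L[:,1];return X
r=lambda v:(proj(p,W(v),s)-px).ravel()
z=least_squares(r,[.466,-.054,np.radians(165.4)]);print(z.x[:2],np.degrees(z.x[2]));print(z.fun.reshape(-1,2).round(1))
J=np.linalg.inv(z.jac.T@z.jac);print(np.sqrt(np.diag(J)))
# with camera pitch/offset free
def r2(v):
    S=dict(eef_pos=s["eef_pos"]+[0,0,v[3]],ee_rot=(R.from_rotvec(s["ee_rot"])*R.from_euler("z",v[4])).as_rotvec());return np.r_[(proj(p,W(v),S)-px).ravel(),v[3]*300,v[4]*100]
z=least_squares(r2,[.466,-.054,np.radians(165.4),0,0]);print(z.x,np.degrees(z.x[2]));print(z.fun[:-2].reshape(-1,2).round(1))
```

```text
found [0.4631275517801813, -0.05306850074636961, 0.14562708662109652] [1.3184450138564725, 1.2482345867691198, -1.5364395777301305]
[ 0.46452538 -0.05366968] 165.3685727384949
[[-0.5  1.3]
 [ 1.3  1.5]
 [-1.2 -5.2]
 [ 1.1 -5.4]
 [-1.   0.4]
 [-0.   0.3]
 [-2.7  5.3]
 [ 2.9  5.2]]
[0.00029844 0.00041787 0.00468257]
[ 0.45920593 -0.05225594  2.88635766  0.00846541 -0.03976468] 165.3761121547131
[[ 1.1  1.2]
 [-0.3  1.3]
 [-0.  -4. ]
 [-0.  -4.2]
 [-0.2 -0. ]
 [-0.8 -0.2]
 [-1.3  3.8]
 [ 1.6  3.7]]
```

Run:
```python
from h import *
from scipy.optimize import least_squares
p=env.grab_frame("wrist")
s=dict(eef_pos=np.array([0.46312,-0.05307,0.14563]),ee_rot=np.array([1.31845,1.24823,-1.53644]))
F=[((55,40),(-102,-90,12),1),((727,38),(-102,90,12),1),((243,168),(-73,-36,58),1),((540,168),(-73,36,58),1),((262,152),(-73,-36,22),1),((525,152),(-73,36,22),1),((235,312),(-25,-46,38),0),((548,312),(-25,46,38),0)]
px=np.array([f[0] for f in F])/[3.3,3]+[200,40];L=np.array([f[1] for f in F])/1e3;wy=np.array([[1,f[2]] for f in F])
def W(v):
    c,sn=np.cos(v[2]),np.sin(v[2]);X=L.copy();X[:,0]=v[0]+c*L[:,0]-sn*L[:,1];X[:,1]=v[1]+sn*L[:,0]+c*L[:,1];return X
r=lambda v:((proj(p,W(v),s)-px)*wy).ravel()
z=least_squares(r,[.466,-.054,np.radians(165.4)]);print(z.x[:2],np.degrees(z.x[2]));print(z.fun.reshape(-1,2).round(1))
```

```text
[ 0.46511828 -0.05383363] 165.3719647291875
[[-0.6  0.5]
 [ 1.4  0.7]
 [-1.3  0.3]
 [ 1.2  0.1]
 [-1.  -0.3]
 [ 0.  -0.5]
 [-2.4  0. ]
 [ 2.7  0. ]]
```

Run:
```python
from h import *
goto([.507,-.2,.225],tool(12,90))
```

```text
t 16.35 turn [0.213, -0.0012, 0.0007] shift [-0.4626, 0.3247, -1.013] rows>= 3.0
```

>>> play_rows --series '[[[0.04, 0, 0, -0.2, 0, -0.15, 1], [0.09, 0, 0, -0.35, 0.08, -0.4, 1], [0.15, 0, 0, -0.46, 0.2, -0.7, 1], [0.21, 0, 0, -0.46, 0.32, -1, 1], [0.21, 0, 0, -0.46, 0.32, -1, 1]]]'

```text
t: 16.85
eef_pos: [0.5058, -0.1985, 0.2234]
ee_rot: [1.049, 1.309, -1.05]
contact_force: [1.0, 0.3, -0.9]
gripper_width: 0.0139
```

```bash
python3 log.py
python3 - <<'E'
from h import *
goto([.4654,-.0539,.215],tool(-14.6,90))
E
```

```text
16.85 [-0.077  0.248 -0.187 -0.003 -1.14   1.865] [ 0.5058 -0.1985  0.2234] [ 1.   0.3 -0.9] 0.0139
[[-0.005  0.977  0.214]
 [ 0.003  0.214 -0.977]
 [-1.    -0.004 -0.004]]
t 16.85 turn [0.2998, -0.0018, 0.0031] shift [0.0905, -0.0841, -1.4988] rows>= 4.0
```

>>> play_rows --series '[[[0.08, 0, 0, 0, 0, -0.3, 1], [0.15, 0, 0, 0, 0, -0.6, 1], [0.23, 0, 0, 0, -0.05, -0.9, 1], [0.3, -0.002, 0.003, 0, -0.08, -1, 1], [0.3, -0.002, 0.003, 0, -0.08, -1, 1], [0.3, -0.002, 0.003, 0, -0.08, -1, 1]]]'

```text
t: 17.45
eef_pos: [0.4764, -0.1029, 0.223]
ee_rot: [1.391, 1.08, -1.394]
contact_force: [0.5, -0.1, -2.5]
gripper_width: 0.0139
```

```bash
python3 log.py
python3 - <<'E'
from h import *
goto([.4654,-.0539,.20],tool(-14.6,90))
E
```

```text
17.45 [ 0.122  0.15  -0.317  0.    -1.106  1.197] [ 0.4764 -0.1029  0.223 ] [ 0.5 -0.1 -2.5] 0.0139
[[-0.002  0.968 -0.25 ]
 [-0.001 -0.25  -0.968]
 [-1.    -0.002  0.001]]
t 17.45 turn [0.0015, 0.0006, 0.0011] shift [0.2297, -0.2283, -0.447] rows>= 2.0
```

>>> play_rows --series '[[[0, 0, 0, 0, -0.1, -0.2, 1], [0, 0, 0, 0, -0.22, -0.42, 1], [0.0015, 0, 0, 0.1, -0.228, -0.447, 1], [0.0015, 0, 0, 0.2, -0.228, -0.447, 1], [0.0015, 0, 0, 0.23, -0.228, -0.447, 1], [0.0015, 0, 0, 0.23, -0.228, -0.447, 1]]]'

```text
t: 18.05
eef_pos: [0.4651, -0.0548, 0.1988]
ee_rot: [1.392, 1.079, -1.399]
contact_force: [-0.3, -0.1, -1.2]
gripper_width: 0.0139
```

```bash
python3 log.py
python3 - <<'E'
from h import *
goto([.4654,-.0539,.12],tool(-14.6,90))
p=env.grab_frame("wrist");cv2.imwrite("pics/w14.png",p["image"])
p=env.grab_frame("scene");cv2.imwrite("pics/s14.png",cv2.resize(p["image"][120:290,190:390],None,fx=4,fy=3.5,interpolation=2))
E
```

```text
18.05 [ 0.231  0.14  -0.395  0.    -1.041  1.084] [ 0.4651 -0.0548  0.1988] [-0.3 -0.1 -1.2] 0.0139
[[-0.004  0.967 -0.253]
 [-0.001 -0.253 -0.967]
 [-1.    -0.004  0.002]]
t 18.05 turn [-0.0005, 0.0015, 0.0026] shift [0.7878, 0.0039, -0.0113] rows>= 2.0
```

View pics/w14.png

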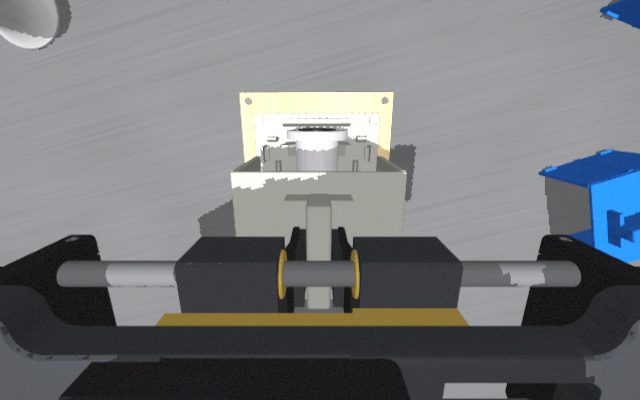

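View pics/s14.png

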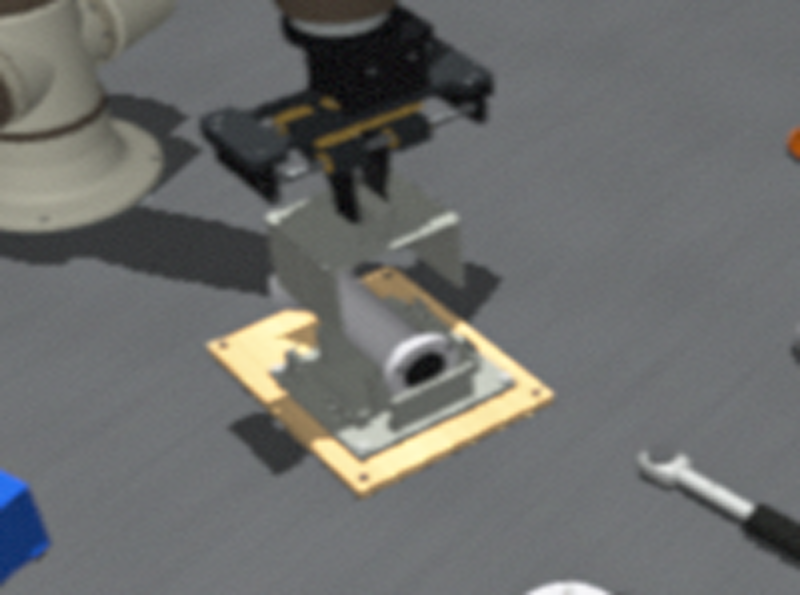

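>>> play_rows --series '[[[0, 0.001, 0.002, 0.15, 0, -0.012, 1], [0, 0.001, 0.002, 0.35, 0, -0.012, 1], [0, 0.001, 0.002, 0.55, 0, -0.012, 1], [0, 0.001, 0.002, 0.62, 0, -0.012, 1], [0, 0.001, 0.002, 0.62, 0, -0.012, 1], [0, 0.001, 0.002, 0.62, 0, -0.012, 1]]]'

```text
t: 18.75
eef_pos: [0.4668, -0.0535, 0.1387]
ee_rot: [1.396, 1.075, -1.392]
contact_force: [0.4, -0.6, -1.6]
gripper_width: 0.0137
```

```bash
python3 log.py
python3 - <<'E'
from h import *
goto([.4654,-.0539,.12],tool(-14.6,90))
p=env.grab_frame("wrist");cv2.imwrite("pics/w15.png",cv2.resize(p["image"][80:260,220:420],None,fx=4,fy=3.3,interpolation=2))
E
```

```text
18.75 [ 2.340e-01  2.060e-01 -4.840e-01  1.000e-03 -8.780e-01  1.081e+00] [ 0.4668 -0.0535  0.1387] [ 0.4 -0.6 -1.6] 0.0137
[[ 0.003  0.968 -0.253]
 [-0.    -0.253 -0.968]
 [-1.     0.003 -0.001]]
t 18.75 turn [-0.0003, -0.0003, -0.0019] shift [0.1873, -0.0128, 0.007] rows>= 1.0
```

View pics/w15.png

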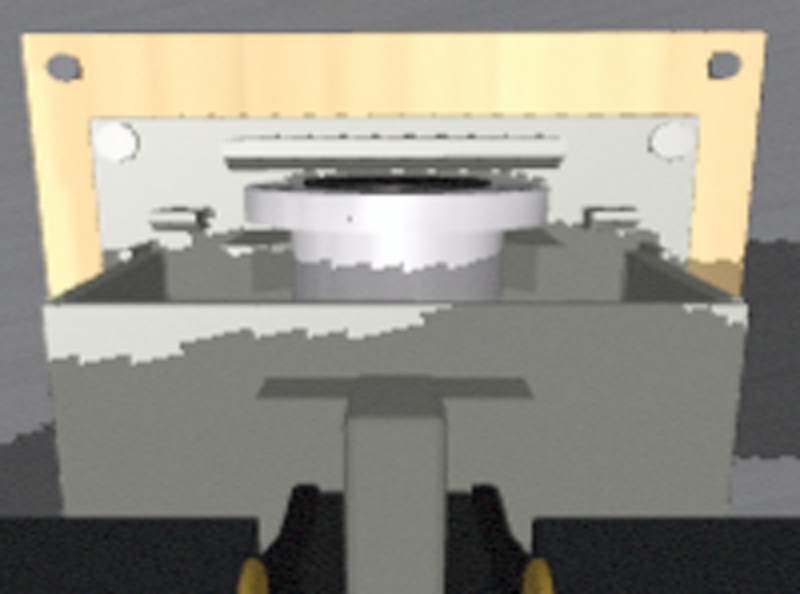

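>>> play_rows --series '[[[0, 0, -0.001, 0.05, -0.012, 0.004, 1], [0, 0, -0.002, 0.1, -0.013, 0.004, 1], [0, 0, -0.002, 0.14, -0.013, 0.004, 1], [0, 0, -0.002, 0.16, -0.013, 0.004, 1], [0, 0, -0.002, 0.16, -0.013, 0.004, 1]]]'

```text
t: 19.3
eef_pos: [0.4653, -0.0535, 0.1225]
ee_rot: [1.395, 1.078, -1.395]
contact_force: [-0.1, 0.6, -1.3]
gripper_width: 0.0134
```

```bash
python3 log.py
python3 - <<'E'
from h import *
goto([.4654,-.0539,.112],tool(-14.6,90))
E
```

```text
19.3 [ 2.330e-01  2.260e-01 -5.060e-01 -1.000e-03 -8.390e-01  1.083e+00] [ 0.4653 -0.0535  0.1225] [-0.1  0.6 -1.3] 0.0134
[[-0.     0.968 -0.252]
 [ 0.001 -0.252 -0.968]
 [-1.    -0.    -0.   ]]
t 19.3 turn [-0.0003, -0.0003, 0.0003] shift [0.1051, 0.0021, 0.0032] rows>= 1.0
```

>>> play_rows --series '[[[0, 0, 0, 0.03, 0, 0.002, 1], [0, 0, 0, 0.05, 0, 0.002, 1], [0, 0, 0, 0.06, 0, 0.002, 1], [0, 0, 0, 0.06, 0, 0.002, 1]]]'

```text
t: 19.7
eef_pos: [0.4652, -0.0538, 0.1163]
ee_rot: [1.395, 1.078, -1.395]
contact_force: [-0.4, -0.1, -1.2]
gripper_width: 0.0136
```

>>> play_rows --series '[[[0, 0, 0, 0.02, 0, 0, 1], [0, 0, 0, 0.03, 0, 0, 1], [0, 0, 0, 0.03, 0, 0, 1]]]'

```text
t: 20.0
eef_pos: [0.465, -0.0538, 0.1132]
ee_rot: [1.394, 1.078, -1.395]
contact_force: [0.2, 0.3, -1.3]
gripper_width: 0.0137
```

```bash
python3 log.py
python3 - <<'E'
from h import *
goto([.4654,-.0539,.112],tool(-14.6,90))
p=env.grab_frame("wrist");cv2.imwrite("pics/w16.png",cv2.resize(p["image"][80:260,220:420],None,fx=4,fy=3.3,interpolation=2))
E
```

```text
20.0 [ 2.330e-01  2.390e-01 -5.180e-01 -1.000e-03 -8.150e-01  1.083e+00] [ 0.465  -0.0538  0.1132] [ 0.2  0.3 -1.3] 0.0137
[[-0.001  0.968 -0.252]
 [ 0.    -0.252 -0.968]
 [-1.    -0.001 -0.   ]]
t 20.0 turn [-0.0003, -0.0001, 0.0007] shift [0.0116, 0.004, 0.0004] rows>= 1.0
```

View pics/w16.png

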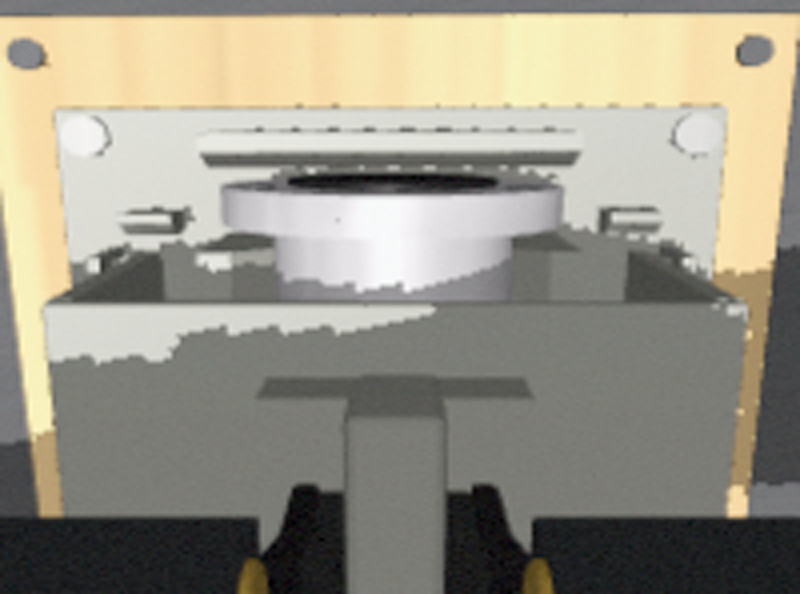

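>>> play_rows --series '[[[0, 0, 0, 0.015, 0.003, 0, 1], [0, 0, 0, 0.02, 0.003, 0, 1], [0, 0, 0, 0.02, 0.003, 0, 1]]]'

```text
t: 20.35
eef_pos: [0.4659, -0.0536, 0.1115]
ee_rot: [1.395, 1.078, -1.394]
contact_force: [-0.4, 0.9, 0.2]
gripper_width: 0.0137
```

>>> play_rows --series '[[[0, 0, 0, 0.01, 0, 0, 1], [0, 0, 0, 0.015, 0, 0, 1], [0, 0, 0, 0.015, 0, 0, 1]]]'

```text
t: 20.65
eef_pos: [0.4664, -0.0536, 0.1107]
ee_rot: [1.395, 1.077, -1.393]
contact_force: [-0.1, 1.1, 5.2]
gripper_width: 0.0138
```

>>> play_rows --series '[[[0, 0, 0, -0.01, 0, 0, 0.7], [0, 0, 0, -0.01, 0, 0, 0.6], [0, 0, 0, -0.01, 0, 0, 0.6], [0, 0, 0, -0.1, 0, 0, 0.6], [0, 0, 0, -0.3, 0, 0, 0.6], [0, 0, 0, -0.5, 0, 0, 1], [0, 0, 0, -0.5, 0, 0, 1], [0, 0, 0, -0.5, 0, 0, 1], [0, 0, 0, -0.5, 0, 0, 1]]]'

```text
t: 21.55
eef_pos: [0.4656, -0.0537, 0.16]
ee_rot: [1.395, 1.078, -1.394]
contact_force: [1.1, 1.1, -0.4]
gripper_width: 0.0109
```

```bash
python3 log.py
python3 - <<'E'
from h import *
p=env.grab_frame("wrist");cv2.imwrite("pics/w17.png",p["image"])
p=env.grab_frame("scene");cv2.imwrite("pics/s17.png",cv2.resize(p["image"][120:290,190:390],None,fx=4,fy=3.5,interpolation=2))
C=np.array([.4657,-.0537,0]);a=np.radians(165.4);cx=np.array([np.cos(a),np.sin(a),0]);cy=np.array([-np.sin(a),np.cos(a),0])
for sx in(-1,1):
  for sy in(1,-1):
    print(sx,sy);goto(C+cx*.034*sx+cy*.042*sy+[0,0,.125],tool(-14.6,90))
E
```

```text
21.55 [ 2.330e-01  1.800e-01 -4.540e-01 -1.000e-03 -9.370e-01  1.084e+00] [ 0.4656 -0.0537  0.16  ] [ 1.1  1.1 -0.4] 0.0109
[[-0.     0.968 -0.252]
 [ 0.    -0.252 -0.968]
 [-1.    -0.    -0.   ]]
-1 1
t 21.65 turn [0.0001, -0.0, 0.0003] shift [0.3484, 0.3397, 0.4195] rows>= 2.0
-1 -1
t 21.65 turn [0.0001, -0.0, 0.0003] shift [0.3484, 0.3399, -0.4205] rows>= 2.0
1 1
t 21.65 turn [0.0001, -0.0, 0.0003] shift [0.3487, -0.3403, 0.4194] rows>= 2.0
1 -1
t 21.65 turn [0.0001, -0.0, 0.0003] shift [0.3488, -0.3401, -0.4206] rows>= 2.0
```

View pics/w17.png

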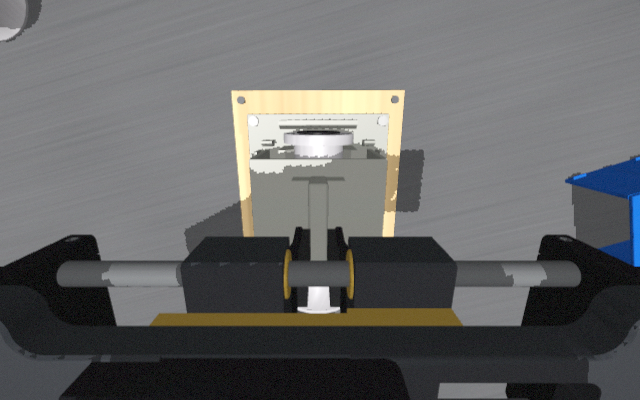

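View pics/s17.png

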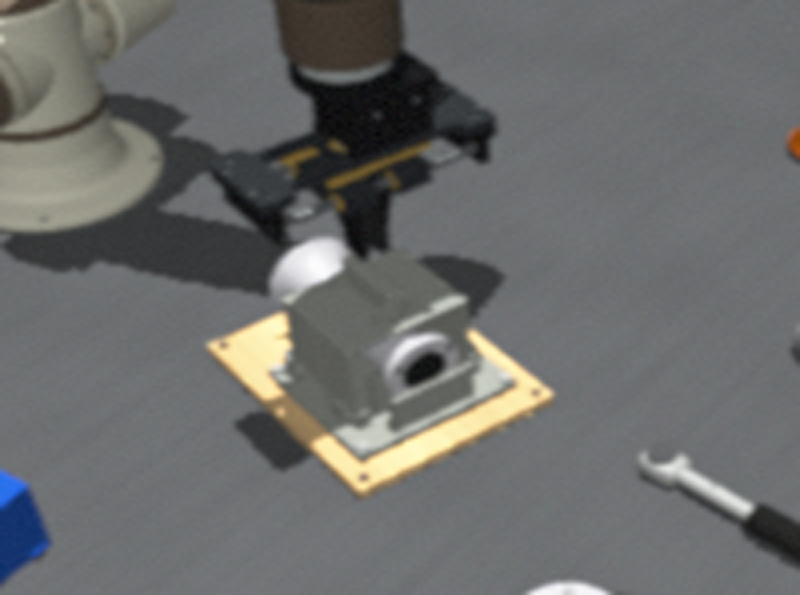

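>>> play_rows --series '[[[0, 0, 0, 0, 0.17, 0.21, 1], [0, 0, 0, 0, 0.34, 0.42, 1], [0, 0, 0, 0.2, 0.34, 0.42, 1], [0, 0, 0, 0.35, 0.34, 0.42, 1], [0, 0, 0, 0.45, 0.34, 0.42, 1], [0, 0, 0, 0.5, 0.34, 0.42, 1], [0, 0, 0, 0.5, 0.34, 0.42, 1]]]'

```text
t: 22.35
eef_pos: [0.4877, -0.1029, 0.1091]
ee_rot: [1.393, 1.079, -1.396]
contact_force: [0.4, -0.7, 0.1]
gripper_width: 0.0006
```

>>> play_rows --series '[[[0, 0, 0, 0.04, 0, 0, 1], [0, 0, 0, 0.06, 0, 0, 1], [0, 0, 0, 0.06, 0, 0, 1]]]'

```text
t: 22.65
eef_pos: [0.4884, -0.1029, 0.1038]
ee_rot: [1.393, 1.078, -1.394]
contact_force: [-0.3, -1.4, 1.0]
gripper_width: 0.0006
```

>>> play_rows --series '[[[0, 0, 0, 0.02, 0, 0, 1], [0, 0, 0, 0.03, 0, 0, 1], [0, 0, 0, 0.03, 0, 0, 1]]]'

```text
t: 22.95
eef_pos: [0.4898, -0.1034, 0.1022]
ee_rot: [1.394, 1.076, -1.391]
contact_force: [0.7, -2.4, 5.4]
gripper_width: 0.0004
```

>>> play_rows --series '[[[0, 0, 0, 0.02, 0, 0, 1], [0, 0, 0, 0.03, 0, 0, 1], [0, 0, 0, 0.03, 0, 0, 1]]]'

```text
t: 23.25
eef_pos: [0.4914, -0.1041, 0.1008]
ee_rot: [1.394, 1.073, -1.387]
contact_force: [0.3, -3.4, 5.0]
gripper_width: 0.0002
```

```bash
cat > cn.py <<'E'
import sys
from h import *
sx,sy,z=int(sys.argv[1]),int(sys.argv[2]),float(sys.argv[3])
C=np.array([.4657,-.0537,0]);a=np.radians(165.4);cx=np.array([np.cos(a),np.sin(a),0]);cy=np.array([-np.sin(a),np.cos(a),0])
s=env.read_state();d=s["eef_pos"]-C;print("in cradle mm",(d@cx*1e3).round(1),(d@cy*1e3).round(1),(s["eef_pos"][2]*1e3).round(1),np.round(s["contact_force"],1))
goto(C+cx*.034*sx+cy*.042*sy+[0,0,z],tool(-14.6,90))
E
python3 cn.py -1 1 .095
```

```text
in cradle mm -37.6 42.3 100.8 [ 0.3 -3.4  5. ]
t 23.25 turn [0.002, 0.0007, -0.0047] shift [0.0574, -0.036, -0.0036] rows>= 1.0
```

>>> play_rows --series '[[[0.002, 0, -0.005, 0.03, -0.02, 0, 1], [0.002, 0, -0.005, 0.05, -0.03, 0, 1], [0.002, 0, -0.005, 0.07, -0.03, 0, 1], [0.002, 0, -0.005, 0.07, -0.03, 0, 1]]]'

```text
t: 23.65
eef_pos: [0.4916, -0.1041, 0.0972]
ee_rot: [1.394, 1.073, -1.389]
contact_force: [-0.9, -2.3, 15.4]
gripper_width: 0.0007
```

```bash
python3 cn.py -1 1 .095
```

```text
in cradle mm -37.7 42.2 97.2 [-0.9 -2.3 15.4]
t 23.65 turn [0.0014, 0.0006, -0.0042] shift [0.0218, -0.0376, -0.0023] rows>= 1.0
```

>>> play_rows --series '[[[0.002, 0, -0.005, 0.03, -0.02, 0, 1], [0.002, 0, -0.005, 0.04, -0.03, 0, 1], [0.002, 0, -0.005, 0.04, -0.03, 0, 1]]]'

```text
t: 23.95
eef_pos: [0.4919, -0.104, 0.0971]
ee_rot: [1.395, 1.072, -1.389]
contact_force: [-1.3, -1.5, 17.8]
gripper_width: 0.0005
```

```bash
python3 cn.py -1 1 .12
python3 - <<'E'
from h import *
p=env.grab_frame("wrist");cv2.imwrite("pics/w18.png",p["image"])
E
```

```text
in cradle mm -38.0 42.0 97.1 [-1.3 -1.5 17.8]
t 23.95 turn [0.0009, 0.0006, -0.0042] shift [-0.229, -0.0387, -0.0003] rows>= 1.0
```

View pics/w18.png

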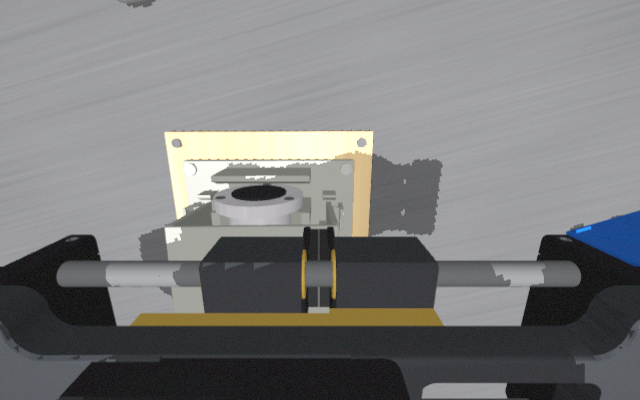

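>>> play_rows --series '[[[0, 0, -0.004, -0.15, 0, 0, 1], [0, 0, -0.004, -0.2, -0.3, 0, 1], [0, 0, -0.004, -0.2, -0.6, 0, 1], [0, 0, -0.004, -0.2, -0.72, 0, 1], [0, 0, -0.004, -0.15, -0.72, 0, 1], [0, 0, -0.004, -0.12, -0.72, 0, 1]]]'

```text
t: 24.6
eef_pos: [0.4231, -0.0858, 0.1085]
ee_rot: [1.393, 1.077, -1.392]
contact_force: [0.1, -0.1, -0.5]
gripper_width: 0.0006
```

```bash
python3 cn.py 1 1 .095
```

```text
in cradle mm 33.2 41.8 108.5 [ 0.1 -0.1 -0.5]
t 24.6 turn [0.0012, 0.0004, -0.0009] shift [0.1351, -0.0083, 0.0021] rows>= 1.0
```

>>> play_rows --series '[[[0, 0, 0, 0.04, 0, 0, 1], [0, 0, 0, 0.07, 0, 0, 1], [0, 0, 0, 0.1, 0, 0, 1], [0, 0, 0, 0.11, 0, 0, 1]]]'

```text
t: 25.0
eef_pos: [0.4226, -0.0861, 0.0972]
ee_rot: [1.391, 1.078, -1.395]
contact_force: [-5.6, 0.9, 10.9]
gripper_width: 0.0003
```

```bash
python3 cn.py 1 1 .095
```

```text
in cradle mm 33.6 42.2 97.2 [-5.6  0.9 10.9]
t 25.0 turn [0.0012, 0.0013, 0.0007] shift [0.0222, -0.0041, -0.0022] rows>= 1.0
```

>>> play_rows --series '[[[0, 0, 0, 0.02, 0, 0, 1], [0, 0, 0, 0.03, 0, 0, 1], [0, 0, 0, 0.03, 0, 0, 1]]]'

```text
t: 25.3
eef_pos: [0.4226, -0.0861, 0.097]
ee_rot: [1.389, 1.079, -1.395]
contact_force: [-11.0, 5.4, 28.4]
gripper_width: 0.0005
```

```bash
python3 cn.py 1 -1 .14
```

```text
in cradle mm 33.5 42.3 97.0 [-11.    5.4  28.4]
t 25.3 turn [0.002, 0.002, 0.0012] shift [-0.4329, -0.0027, -0.8413] rows>= 2.0
```

>>> play_rows --series '[[[0, 0, 0, -0.25, 0, 0, 1], [0, 0, 0, -0.5, 0, 0, 1], [0, 0, 0, -0.5, 0, -0.3, 1], [0, 0, 0, -0.5, 0, -0.65, 1], [0, 0, 0, -0.4, 0, -0.84, 1], [0, 0, 0, -0.2, 0, -0.84, 1], [0, 0, 0, -0.12, 0, -0.84, 1], [0, 0, 0, -0.12, 0, -0.84, 1]]]'

```text
t: 26.1
eef_pos: [0.4428, -0.0051, 0.1074]
ee_rot: [1.387, 1.08, -1.398]
contact_force: [-0.0, -0.4, 0.3]
gripper_width: 0.0005
```

```bash
python3 cn.py 1 -1 .095
```

```text
in cradle mm 34.4 -41.2 107.4 [-0.  -0.4  0.3]
t 26.1 turn [0.0018, 0.0031, 0.0029] shift [0.1241, 0.0042, -0.0084] rows>= 1.0
```

>>> play_rows --series '[[[0.002, 0.003, 0.003, 0.04, 0, -0.008, 1], [0.002, 0.003, 0.003, 0.07, 0, -0.008, 1], [0.002, 0.003, 0.003, 0.09, 0, -0.008, 1], [0.002, 0.003, 0.003, 0.1, 0, -0.008, 1]]]'

```text
t: 26.5
eef_pos: [0.4447, -0.0034, 0.099]
ee_rot: [1.399, 1.076, -1.39]
contact_force: [-0.3, 4.9, 6.1]
gripper_width: 0.0007
```

```bash
python3 cn.py 1 -1 .095
```

```text
in cradle mm 33.0 -43.4 99.0 [-0.3  4.9  6.1]
t 26.5 turn [-0.0003, -0.0021, -0.0026] shift [0.0396, -0.0101, 0.0143] rows>= 1.0
```

>>> play_rows --series '[[[0, -0.002, -0.002, 0.02, -0.005, 0.01, 1], [0, -0.002, -0.002, 0.04, -0.005, 0.01, 1], [0, -0.002, -0.002, 0.04, -0.005, 0.01, 1]]]'

```text
t: 26.8
eef_pos: [0.4449, -0.0041, 0.0964]
ee_rot: [1.396, 1.076, -1.392]
contact_force: [-2.4, 1.8, 9.9]
gripper_width: 0.0003
```

```bash
python3 cn.py 1 -1 .095
```

```text
in cradle mm 32.7 -42.7 96.4 [-2.4  1.8  9.9]
t 26.8 turn [0.0, -0.0006, -0.0019] shift [0.0136, -0.0133, 0.0074] rows>= 1.0
```

>>> play_rows --series '[[[0, 0, 0, 0.02, 0, 0, 1], [0, 0, 0, 0.025, 0, 0, 1], [0, 0, 0, 0.025, 0, 0, 1]]]'

```text
t: 27.1
eef_pos: [0.445, -0.0041, 0.0963]
ee_rot: [1.396, 1.076, -1.391]
contact_force: [-8.3, 3.7, 20.6]
gripper_width: 0.0007
```

```bash
python3 cn.py -1 -1 .108
```

```text
in cradle mm 32.6 -42.8 96.3 [-8.3  3.7 20.6]
t 27.1 turn [0.0004, -0.0006, -0.0023] shift [-0.1146, 0.6661, 0.0079] rows>= 2.0
```

Stops firmly at 96.3 mm. Last corner.

>>> play_rows --series '[[[0, 0, -0.002, -0.15, 0, 0, 1], [0, 0, -0.002, -0.2, 0.3, 0.008, 1], [0, 0, -0.002, -0.2, 0.6, 0.008, 1], [0, 0, -0.002, -0.2, 0.66, 0.008, 1], [0, 0, -0.002, -0.14, 0.66, 0.008, 1], [0, 0, -0.002, -0.12, 0.66, 0.008, 1]]]'

```text
t: 27.7
eef_pos: [0.5067, -0.0219, 0.1071]
ee_rot: [1.393, 1.08, -1.397]
contact_force: [1.3, 0.4, -0.6]
gripper_width: 0.0006
```

```bash
python3 cn.py -1 -1 .095
```

```text
in cradle mm -31.7 -41.1 107.1 [ 1.3  0.4 -0.6]
t 27.7 turn [-0.0002, 0.0002, 0.0018] shift [0.121, 0.0237, -0.0086] rows>= 1.0
```

>>> play_rows --series '[[[0, 0, 0.002, 0.04, 0.02, -0.008, 1], [0, 0, 0.002, 0.07, 0.024, -0.008, 1], [0, 0, 0.002, 0.09, 0.024, -0.008, 1], [0, 0, 0.002, 0.11, 0.024, -0.008, 1], [0, 0, 0.002, 0.12, 0.024, -0.008, 1]]]'

```text
t: 28.2
eef_pos: [0.5098, -0.0217, 0.0964]
ee_rot: [1.394, 1.076, -1.393]
contact_force: [-2.8, -0.0, 11.0]
gripper_width: 0.0006
```

```bash
python3 cn.py -1 -1 .095
```

```text
in cradle mm -34.6 -42.1 96.4 [-2.8 -0.  11. ]
t 28.2 turn [0.0005, 0.0003, -0.0012] shift [0.0136, -0.0062, 0.0011] rows>= 1.0
```

>>> play_rows --series '[[[0, 0, 0, 0.015, 0, 0, 1], [0, 0, 0, 0.022, 0, 0, 1], [0, 0, 0, 0.022, 0, 0, 1]]]'

```text
t: 28.5
eef_pos: [0.5101, -0.0217, 0.0963]
ee_rot: [1.393, 1.076, -1.391]
contact_force: [-4.5, -0.3, 12.1]
gripper_width: 0.0005
```

```bash
python3 cn.py -1 1 .14
```

```text
in cradle mm -34.9 -42.1 96.3 [-4.5 -0.3 12.1]
t 28.5 turn [0.0013, 0.0005, -0.002] shift [-0.436, -0.0097, 0.8417] rows>= 2.0
```

>>> play_rows --series '[[[0, 0, 0, -0.25, 0, 0, 1], [0, 0, 0, -0.5, 0, 0, 1], [0, 0, 0, -0.5, 0, 0.3, 1], [0, 0, 0, -0.5, 0, 0.65, 1], [0, 0, 0, -0.4, -0.01, 0.84, 1], [0, 0, 0, -0.2, -0.01, 0.84, 1], [0, 0, 0, -0.1, -0.01, 0.84, 1], [0, 0, 0, -0.07, -0.01, 0.84, 1]]]'

```text
t: 29.3
eef_pos: [0.4874, -0.1028, 0.1024]
ee_rot: [1.392, 1.077, -1.393]
contact_force: [-0.1, 0.2, -0.2]
gripper_width: 0.0004
```

>>> play_rows --series '[[[0, 0, 0, 0.03, 0, 0, 1], [0, 0, 0, 0.05, 0, 0, 1], [0, 0, 0, 0.07, 0, 0, 1], [0, 0, 0, 0.08, 0, 0, 1]]]'

```text
t: 29.7
eef_pos: [0.4888, -0.1027, 0.0963]
ee_rot: [1.392, 1.075, -1.39]
contact_force: [-2.6, 0.6, 13.8]
gripper_width: 0.0004
```

```bash
python3 cn.py -1 1 .095
```

```text
in cradle mm -34.7 41.6 96.3 [-2.6  0.6 13.8]
t 29.7 turn [0.0024, 0.0011, -0.0025] shift [0.013, -0.0075, 0.0039] rows>= 1.0
```

Home at 96.3. Recheck (+34,+43) as well.

>>> play_rows --series '[[[0, 0, -0.002, -0.12, 0, 0, 1], [0, 0, -0.002, -0.15, -0.3, 0, 1], [0, 0, -0.002, -0.15, -0.6, 0, 1], [0, 0, -0.002, -0.15, -0.69, 0, 1], [0, 0, -0.002, -0.1, -0.69, 0, 1], [0, 0, -0.002, -0.06, -0.69, 0, 1]]]'

```text
t: 30.3
eef_pos: [0.4233, -0.0854, 0.1022]
ee_rot: [1.391, 1.077, -1.39]
contact_force: [-0.0, 0.4, 1.1]
gripper_width: 0.0004
```

>>> play_rows --series '[[[0, 0, 0, 0.03, 0, 0, 1], [0, 0, 0, 0.05, 0, 0, 1], [0, 0, 0, 0.06, 0, 0, 1], [0, 0, 0, 0.075, 0, 0, 1]]]'

```text
t: 30.7
eef_pos: [0.4242, -0.0855, 0.0962]
ee_rot: [1.39, 1.077, -1.39]
contact_force: [-7.3, 4.4, 25.0]
gripper_width: 0.0002
```

```bash
python3 cn.py 1 1 .095
```

```text
in cradle mm 32.1 41.3 96.2 [-7.3  4.4 25. ]
t 30.7 turn [0.0035, 0.0014, -0.0018] shift [0.0123, -0.0189, 0.0071] rows>= 1.0
```

All four at ~96.3 mm. Retract and inspect.

>>> play_rows --series '[[[0, 0, 0, -0.2, 0, 0, 1], [0, 0, 0, -0.5, 0, 0, 1], [0, 0, 0, -0.9, 0, 0, 1], [0, 0, 0, -1, -0.5, 0, 1], [0, 0, 0, -1, -0.7, 0, 1], [0, 0, 0, -1, -0.7, 0, 1]]]'

```text
t: 31.3
eef_pos: [0.3541, -0.0679, 0.1963]
ee_rot: [1.39, 1.078, -1.388]
contact_force: [0.3, 1.2, 0.5]
gripper_width: 0.0006
```

```bash
python3 log.py
python3 - <<'E'
from h import *
p=env.grab_frame("scene");cv2.imwrite("pics/s20.png",cv2.resize(p["image"][120:290,190:390],None,fx=4,fy=3.5,interpolation=2));cv2.imwrite("pics/s20f.png",p["image"])
p=env.grab_frame("wrist");cv2.imwrite("pics/w20.png",p["image"])
E
```

```text
31.3 [ 0.272 -0.065 -0.619  0.003 -1.014  1.048] [ 0.3541 -0.0679  0.1963] [0.3 1.2 0.5] 0.0006
[[ 0.003  0.969 -0.246]
 [-0.002 -0.246 -0.969]
 [-1.     0.003  0.001]]
```

View pics/s20.png

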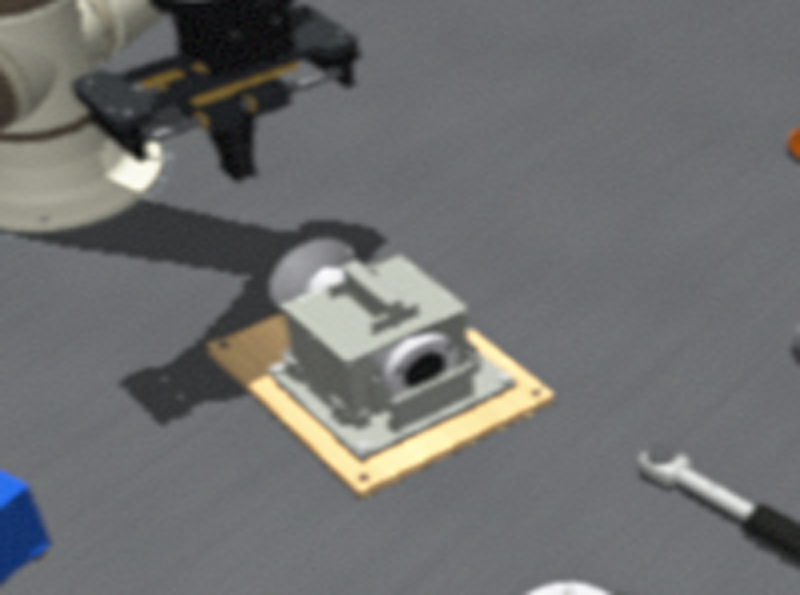

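View pics/w20.png

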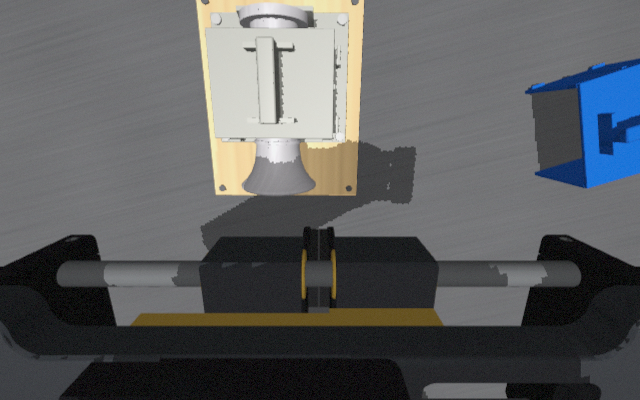

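View pics/s20f.png

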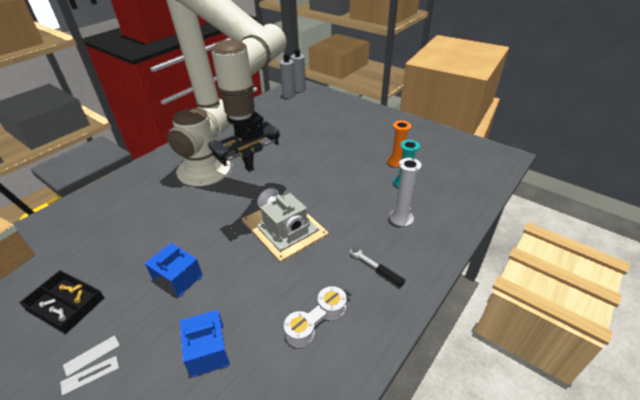

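```bash
python3 -c "
from cell import env
print(env.hand_in())"
```

```text
the job is handed in; nothing more can be done
None
```

The shorter trumpet is packed and the job is handed in, at about 31 s on the robot's clock. It lies on its side in the V saddles, with the flange in the slot and the bell mouth over the other end. The grey cover sits over its barrel, and I pressed all four corners down.

- **Last checks:** the corners stopped hard at 96.2 to 96.4 mm above the bench, against 96 mm nominal, and two of those readings are re-presses. I had no direct signal that each clip clicked, so I judged that from these stops. The final pictures show the cover level and centred, with the arm clear of everything.
- **Left alone:** the long trumpet, throttle body, ratchet and the look-alikes were not touched and look unmoved in the last picture.
- **What disagreed:** the first two corners read about 97 mm on their first press, while the other side of the cover was still up, so I pressed both again. Corner presses reached up to 28 N, above the suggested 6 to 20 N but well under the limits. The top and wrist cameras put the cradle about 2 mm apart. I used the wrist camera's figure, and the cover went between the guides without any force.

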